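Square an opal glass plate into the corner of a registration stage

ROBOT

A 6-joint arm with a two-finger parallel gripper is mounted at the origin on a cart in front of the work surface, level with it; the furniture and walls round the work are solid. World frame = base frame: x ahead of the robot, y to its left, z up, the work surface at z = 0. Lengths are in mm, angles in degrees, forces in N, time in s.
With the tool pointing down it reaches from about 350 to 975 mm from the base axis. Payload 4.9 kg.
Tool frame: the origin (TCP) lies at the very end of the fingers, on their centre line; the grasp point (between the pads) lies 19 mm behind it; y points along the fingers, z is the direction in which the jaws open and shut, and the axes are right-handed (so a half turn about y gives the same grasp; the last joint's range is limited). The gripper opens to 85 mm and grips with 20 to 120 N. Pads are 22 mm wide; open, the fingers measure 114 mm over their backs; the gripper's body (76 mm by 85 mm) begins 54 mm behind the grasp point. The pads swing forward as they close: fully open they stand 13 mm farther back than shut.
Start: joints at [-75.172, 3.019, 92.412, -0, 84.569, -6.818], TCP at [230.541, -580.906, 231.304] pointing down, gripper open.
Joint ranges: [-172.51, 172.51], [-57.92, 126.97], [3.15, 148.05], [-58.71, 238.71], [5.1, 150.11], [-179.66, 179.66]. Speed limits (degrees/s): [147.25, 147.25, 180, 180, 180, 180].

INTERFACE

Orientations are given as a 3x3 rotation matrix whose columns are the frame's x, y, z axes.
In Python, from bench import get_obs, get_image, camera_model, finish_job gives the robot as it stands.
- The arm moves only by the tool play_rows, never from a script. Its arguments are lists of equal length, an entry for each row: "grip": the closure, from 0 (fully open) to 1 (shut); "delta_pos": the shift along the world's x, y, z in m, a list of three; "twist": the turn about the world's z in degrees. A call has exactly 10 rows; each row shifts and turns the commanded pose from where the row before left it; what a row does not reach is not made up. A row lasts 1/8 s, in which the tool goes at most 62.5 mm and 10.7 degrees, less where a joint would pass 70% of its speed; a pose out of reach is approached as far as the arm can. A call with a gripper value outside its range is refused whole. The fingers move at their own pace and stop on an object; "squeeze" is the grip in N (left out, the last holds). Time passes only in rows, so rows that do not move let the fingers close, or fill a call up. It gives the time, the measured TCP pose, the force and the opening at its end, in the units of the state.
- get_obs(): the state, without advancing time (a new reading comes with each control period).
- get_image(name): name is "side" or "top" or "wrist"; returns (picture, depth): 400x640x3 uint8, red, green, blue; 400x640 float32, mm along the optical axis (not along the pixel's ray), 0 where there is no reading.
- camera_model(name): a dict with "fovy" (degrees; the focal length in pixels is half the picture's height over the tangent of half this angle, whatever the lens; pixels are square), "cx", "cy" (the principal point, pixels), "extrinsics" (4x4, takes a point from camera to world coordinates). Camera axes: x right, y down, z forward; pixel columns grow to the right and rows downward; lengths in mm; the calibration is good to about 2 mm. A picture is of the moment at which its call begins: read the wrist's pose just before it. camera_model takes no time and is no camera call; for the wrist camera it gives the pose at the moment of the call.
- finish_job(): hands the job in, once; it reports no verdict.
The state is a dict: "time_s": time; "q": joint angles; "dq": joint speeds; "tau": joint torques, N m; "tcp_pos": TCP position; "orientation": TCP orientation; "ft_force": force on the tool from outside, world axes, zero at the start; "ft_torque": the same for the moment, N m; "grip_width": finger opening in mm.
Only numpy, scipy, OpenCV 4.12 (cv2) and the standard library are available. Lean on these libraries where they do the work, as an engineer would, in place of code of your own. Each camera call takes 0.05 s, during which the arm holds its last target.

TASK

Take the pusher stick out of its stand and, with its tip, nudge the white glass plate home on the stage: first flush against the long rail, pressing lightly, then along the rail until it lightly presses the end stop, so that it lies square in the corner touching both. Be gentle, for the glass chips above 8 N, and touch it with nothing but the stick. Then stand the stick upright in its stand again, let go, and leave everything else where it is.

Things in the scene. Friction and masses are not known exactly. Their poses are not given: they have to be found in the camera images.
- stage: Low dark steel stage, 150 (its x) x 180 (its y) x 10 mm, fixed to the worktop but turned and placed differently each time. Origin at the centre of its underside; the flat bed lies at z = 10 mm. The long rail stands along its +x edge, the end stop along its +y edge; both are fixed to it.
- rail: Long aluminium rail on the stage, 14 x 148 x 10 mm, running along the stage's y; top 20 mm over the worktop. Origin at the centre of its underside, on the bed; its inner face is 7 mm to the stage's -x of the origin. Two flat screw heads stand 1.5 mm over its top.
- stop: Shorter aluminium end stop on the stage, 105 x 14 x 10 mm, running along the stage's x; top 20 mm over the worktop. Origin at the centre of its underside, on the bed; its inner face is 7 mm to the stage's -y of the origin.
- corner (a point): Point on the bed (10 mm over the worktop) where the inner faces of rail and stop would meet; axes as the stage's: the bed extends to -x and -y from here. The plate is home when its edges touch both faces: its centre then lies at x = -30, y = -45 mm from this point.
- plate_mid (a point): Centre (half-way up) of the loose white opal glass plate, 60 (its x) x 90 (its y) x 8 mm, about 0.11 kg, lying flat on the bed, its centre 14 to 33 mm short of home each way and turned up to 0.2 rad. Its axes are those of the stage when it is home. Smooth: friction about 0.3 against bed, rails and stick, so sliding it takes 0.2 to 0.6 N. Touch it with the pusher stick only; more than 8 N chips it.
- plate: The same plate; origin at the centre of its underside.
- stand: Grey block, 64 x 64 x 55 mm, fixed to the worktop, with an upright hole of 30 mm through its centre. Origin at the centre of its underside.
- stand_hole (a point): Centre of the mouth of the hole, on the stand's top, 55 mm over the worktop.
- pusher_grip (a point): Centre of the pusher stick's square handle: 16 x 16 mm across its flats (square to this point's x and y), 50 mm tall, ending 25 mm above this point. Below it is a round collar, 44 mm across, 5 mm thick; its underside, 30 mm below this point, rests on the stand's top. The stick must be lifted 46 mm to leave the stand.
- pusher: The whole loose stick, 100 mm tall, 0.07 kg; origin on the handle's axis 75 mm below the grip point, at the level of the rod's foot. Under the collar hangs a stiff white rod, 8 mm thick, 45 mm long; its side pushes the plate. It was bent at the collar, differently each time: its foot is 5 to 8 mm off the axis in a direction not reported, and stays so in use.
- bottle: Bystander: white plastic bottle, 60 mm across, 123 mm tall; origin at the centre of its underside.
- cup: Bystander: lidded specimen cup, 62 mm across, 61 mm tall; origin at the centre of its underside.
- marker: Bystander: black felt marker, 12 x 135 x 14 mm, lying flat along its y; origin at the centre of its underside.
- forceps: Bystander: steel forceps, 17 x 130 x 8 mm, lying flat along its y; origin at the centre of its underside.
Things that resemble listed ones, but are neither listed nor needed, are in the scene too. Leave any pink or yellow look-alike of the pusher alone. Of the things that look like the plate, the smaller one is meant.

How it is judged:
By the outcome, as a careful person would: the job done as asked, in the order asked, and still so for the second after the job is handed in, with the robot touching nothing.
It also fails if it takes over 72 s, if anything falls off the work surface, if the arm or the gripper's body presses on something with over 40 N, if the wrist force passes 120 N, or if a joint passes its speed limit or range.

## Working session

There is one attempt and no reset: what is moved stays moved. The work goes in short steps, Python scripts to look and compute and a tool call to move; the robot and the scene stay as the last step left them, time stands still between calls to the robot, and variables do not carry over. Pictures are saved under pics/ and viewed, and the job is handed in when it is done.

Besides the shell and the picture viewer there is one more tool, called after "Call:" by a JSON object that holds its "name" and its "arguments". play_rows: Moves the arm, as the interface text tells. Its arguments: {"type":"object","properties":{"grip":{"type":"array"},"delta_pos":{"type":"array"},"twist":{"type":"array"},"squeeze":{"type":"number"}},"required":["grip","delta_pos","twist"]}

```bash
ls; mkdir -p pics
cat > h.py <<'E'
import numpy as np, cv2, json
from bench import get_obs, get_image, camera_model
def grab(name,tag):
    m=camera_model(name); im,d=get_image(name)
    np.savez(f'pics/{tag}.npz',im=im,d=d,E=np.array(m['extrinsics']),f=200/np.tan(np.radians(m['fovy']/2)),c=[m['cx'],m['cy']])
    cv2.imwrite(f'pics/{tag}.png',im[:,:,::-1]); return load(tag)
def load(tag): return dict(np.load(f'pics/{tag}.npz'))
def plane(D,uv,z):
    uv=np.atleast_2d(np.array(uv,float)); r=np.c_[(uv-D['c'])/D['f'],np.ones(len(uv))]
    w=r@D['E'][:3,:3].T; o=D['E'][:3,3]; return o+w*((z-o[2])/w[:,2])[:,None]
def pts(D):
    v,u=np.mgrid[0:400,0:640]; d=D['d']
    p=np.stack([(u-D['c'][0])/D['f']*d,(v-D['c'][1])/D['f']*d,d],-1)
    return p@D['E'][:3,:3].T+D['E'][:3,3]
def proj(D,P):
    P=np.atleast_2d(P); q=(P-D['E'][:3,3])@D['E'][:3,:3]; return q[:,:2]/q[:,2:]*D['f']+D['c']
def crop(D,u0,u1,v0,v1,s,tag):
    cv2.imwrite(f'pics/{tag}.png',cv2.resize(D['im'][v0:v1,u0:u1,::-1],None,fx=s,fy=s,interpolation=cv2.INTER_CUBIC))
E
python3 - <<'E'
from h import *
for n in ['top','side','wrist']:
    D=grab(n,n+'0'); print(n,D['f'],D['c'],D['E'].round(3).tolist())
o=get_obs(); print(o)
E
```

```text
pics
top 470.96281848947825 [304.82641086 195.53172447] [[-0.014, -0.989, 0.149, 423.356], [-1.0, 0.015, 0.006, 16.921], [-0.008, -0.149, -0.989, 1262.086], [0.0, 0.0, 0.0, 1.0]]
side 515.0770408141492 [321.98028414 196.21688603] [[0.54, -0.411, 0.735, -369.18], [-0.842, -0.254, 0.477, -626.217], [-0.009, -0.876, -0.483, 704.42], [0.0, 0.0, 0.0, 1.0]]
wrist 296.33349351820755 [321.11281529 203.36653916] [[0.37, -0.884, -0.287, 304.234], [-0.929, -0.352, -0.112, -551.895], [-0.002, 0.308, -0.951, 372.534], [0.0, 0.0, 0.0, 1.0]]
{'time_s': 0.15, 'q': array([-7.51719662e+01,  3.04950853e+00,  9.24756936e+01, -1.22221308e-03,
        8.45694653e+01, -6.81789031e+00]), 'dq': array([-0.22006099, -0.04959381, -0.31755668, -0.03236957, -0.00504476,
       -0.06129759]), 'tau': array([ 2.48790930e-04, -3.94240952e+01, -3.70721984e+01, -5.92683364e-05,
        4.65354969e-03, -6.26975208e-06]), 'tcp_pos': array([ 230.41190913, -580.43702344,  230.31784631]), 'orientation': array([[-9.29480413e-01, -4.43372369e-04,  3.68871204e-01],
       [-3.68871429e-01,  1.59179961e-03, -9.29479066e-01],
       [-1.75063705e-04, -9.99998635e-01, -1.64309396e-03]]), 'ft_force': array([ 0.22973141,  0.03317333, -0.47014052]), 'ft_torque': array([-0.00791981,  0.00705058,  0.00251986]), 'grip_width': 85.37754005332054}
```

View pics/top0.png

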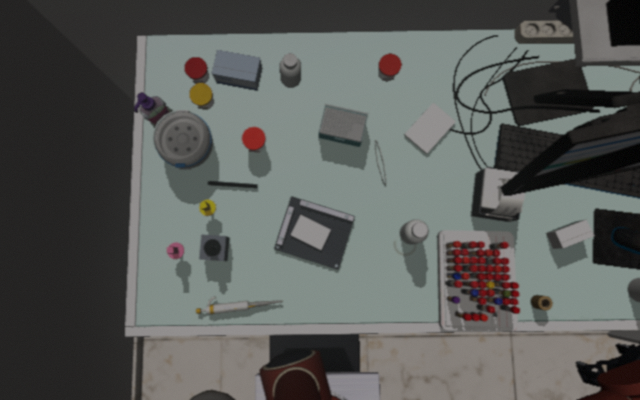

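View pics/side0.png

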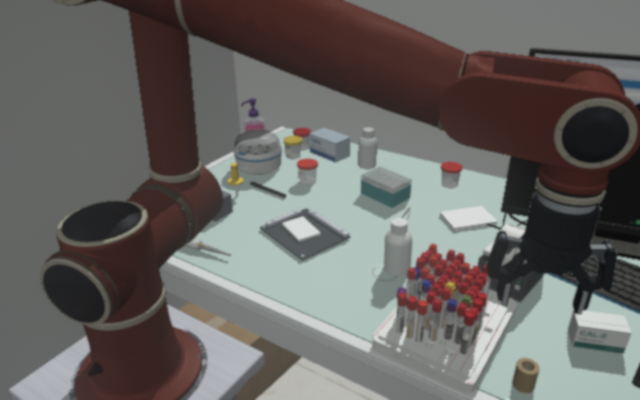

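View pics/wrist0.png

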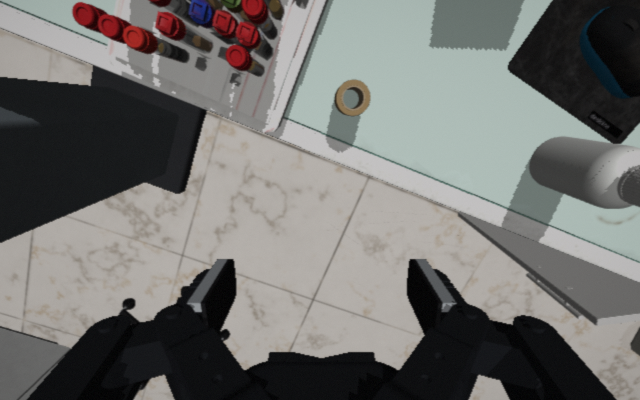

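Run:
```python
from h import *
D=load('top0'); crop(D,150,370,180,320,3.6,'c1')
P=pts(D)
for uv in [(213,247),(175,250),(207,207),(310,233),(428,128),(320,205),(222,240)]:
    print(uv,P[uv[1],uv[0]].round(0))
```

```text
(213, 247) [475. 255.  84.]
(175, 250) [469. 352.  77.]
(207, 207) [575. 270.  90.]
(310, 233) [511.  13.  17.]
(428, 128) [ 795. -316.    8.]
(320, 205) [586. -15.  10.]
(222, 240) [493. 238.  55.]
```

View pics/c1.png

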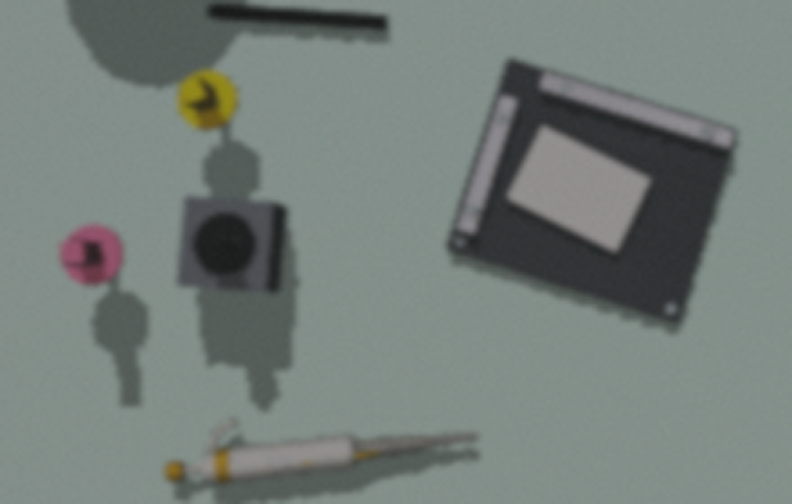

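The dark stick, in the grey stand at px (213,247), is the target. Its look-alikes are pink (175,250) and yellow (207,207), so I leave those. The plate is the smaller white one on the stage, px (310,233); the larger one at (428,128) is not meant. The c1 crop confirms this. I'll move above the stand for a wrist view.

Call:
{"name": "play_rows", "arguments": {"grip": [0,0,0,0,0,0,0,0,0,0], "delta_pos": [[0.012,0.042,0.002],[0.012,0.042,0.002],[0.012,0.042,0.002],[0.012,0.042,0.002],[0.012,0.042,0.002],[0.012,0.042,0.002],[0.012,0.042,0.002],[0.012,0.042,0.002],[0.012,0.042,0.002],[0.012,0.042,0.002]], "twist": [-1.3,-1.3,-1.3,-1.3,-1.3,-1.3,-1.3,-1.3,-1.3,-1.3]}}

```text
time_s: 1.4
tcp_pos: [350.6, -159.5, 251.1]
orientation: [[-0.989, 0.0, 0.149], [-0.149, 0.0, -0.989], [-0.0, -1.0, 0.0]]
ft_force: [0.3, -0.0, 1.2]
grip_width: 85.2
```

Call:
{"name": "play_rows", "arguments": {"grip": [0,0,0,0,0,0,0,0,0,0], "delta_pos": [[0.012,0.046,0],[0.012,0.046,0],[0.012,0.046,0],[0.012,0.046,0],[0.012,0.046,0],[0.012,0.046,0],[0.012,0.046,0],[0.012,0.046,0],[0.012,0.04,0],[0.012,0.01,0]], "twist": [-1.3,-1.3,-1.3,-1.3,-1.3,-1.3,-1.3,-1.3,-1.3,-1.3]}}

```text
time_s: 2.65
tcp_pos: [470.3, 259.2, 250.7]
orientation: [[-0.997, -0.001, -0.074], [0.074, -0.0, -0.997], [0.001, -1.0, 0.0]]
ft_force: [0.1, -0.1, 0.3]
grip_width: 85.3
```

Run:
```python
from h import *
D=grab('wrist','w1');o=get_obs(); print(o['time_s'],o['tcp_pos'],o['orientation'].round(3).tolist(),o['ft_force'],o['q'])
P=pts(D); print(D['E'].round(3).tolist())
```

```text
2.7 [471.33846341 259.1720089  250.58498837] [[-0.997, -0.0, -0.075], [0.075, 0.0, -0.997], [0.0, -1.0, -0.0]] [-1.10835994 -0.16217178  0.04494754] [ 2.08628590e+01 -9.59797025e+00  1.02679339e+02  2.47704538e-02
  8.69275896e+01  1.15149329e+02]
[[-0.073, -0.949, -0.308, 549.534], [-0.997, 0.069, 0.022, 253.119], [0.0, 0.309, -0.951, 392.928], [0.0, 0.0, 0.0, 1.0]]
```

View pics/w1.png

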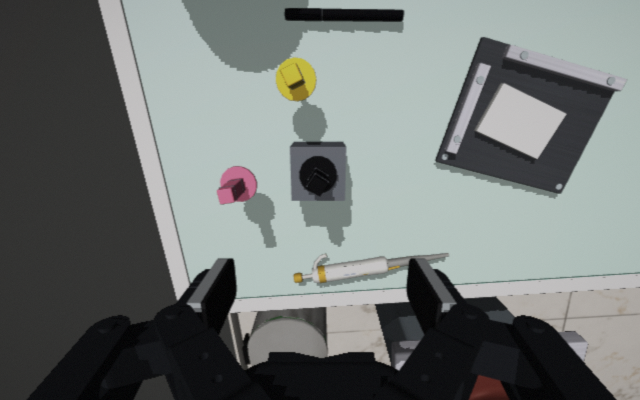

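Run:
```python
from h import *
D=load('w1'); im=D['im'].copy()
c=im[130:215,275:365].astype(float); c=np.clip(c*1.0,0,255); c=(c/255)**0.45*255
cv2.imwrite('pics/c2.png',cv2.resize(c[:,:,::-1].astype(np.uint8),None,fx=7,fy=7,interpolation=cv2.INTER_CUBIC))
P=pts(D)
Z=P[...,2]; np.set_printoptions(linewidth=250)
print(Z[155:205:2,296:346:2].round(0).astype(int))
```

```text
[[ 54  55  55  54  55  55  56  56  54  54  55  54  54  56  55  55  55  55  55  55  54  55  55  54  55]
 [ 55  54  54  55  55  55  54  55  59  61  60  60  60  60  58  53  54  55  56  55  55  55  55  56  55]
 [ 54  56 393  54  56  54  59  60  60  59  60  60  60  61  60  60  59  54  55  55  56  55  55  53  54]
 [ 54  55  55  55  53  59  60  60  59  60  60  59  61  60  60  60  60  60  55  55  56  54  55  55  55]
 [ 56  56  56  55  60  60  59  59  60  59  59  61  60  61  59  59  61  61  60  55  54  55  55  55  54]
 [ 55  55  55  60  60  60  61  62  60  60  60  60  61  59  60  60  60  58  60  58  54  55  53  54  55]
 [ 55  55  55  61  59  60  60  60  60  59  66  60  59  60  60  58  60  60  60  59  57  56  54  54  54]
 [ 54  55  55  60  60  60  59  60  59  64  75  69  66  58  60  60  59  60  60  60  56  54  55  55  54]
 [ 55  55  59  60  59  61  60  60  60  76  86  82  75  71  60  60  60  60  59  60  60  54  55  55  57]
 [ 55  55  60  60  60  60  61  59  71  89  97  89  85  78  72  65  60  60  60  60  60  56  55  54  54]
 [ 55  55  61  60  61  61  59  63  83 101 106 100  95  90  81  76  72 
[... 775 characters left out ...]
  55  55  59 110 110 108 111 109 111  58  60  55  53  54  56  55  55  54  54  54]
 [ 55  54 393  56  54  55  55  54  55  56 110 111 112 109  56  54  54  55  54  56  55  55  57  54  55]
 [ 55  54  55  54  54  55  55  55  55  55  54 110 110  56  56  56  56  55  54  55  55  55  55  54  55]
 [ 54  56  54  55  56  56  56  55  55  54  55  54  54  55  55  54  56  54  55  54  55  55  55  56  55]
 [ 56  55  55  54  54  55  55  55  55  56  56  55  55  53  56  54  54  55  56  56  54  55  55  55  56]
 [ -1   0   1   0  -1   0   0   0   0   0   1  -1   2  -1  -1  -2  -1  -1   1  -1   1  -1  -1  -1  -1]
 [ -1   0   1  -1   0   1  -1   0  -1   0   0   0   0  -1   0   1   0  -1   0  -1   0  -1  -1  -1  -1]]
```

View pics/c2.png

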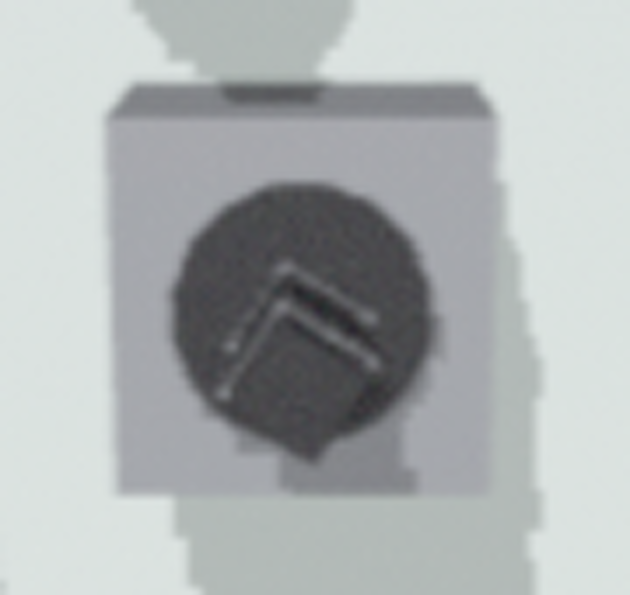

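```bash
cat >> h.py <<'E'
def rect(P,m):
    q=P[...,:2][m].astype(np.float32); r=cv2.minAreaRect(q); b=cv2.boxPoints(r); return r,b
E
python3 - <<'E'
from h import *
D=load('w1'); P=pts(D); Z=P[...,2]
v,u=np.mgrid[0:400,0:640]
roi=(u>285)&(u<350)&(v>140)&(v<205)
m=roi&(abs(Z-110)<2.5); r,b=rect(P,m); print('handle top',r, P[m].mean(0).round(1)); 
for i in range(4):
    e=b[(i+1)%4]-b[i]; print(np.degrees(np.arctan2(e[1],e[0])).round(1),np.linalg.norm(e).round(1))
# stable yaw by 2nd edges: intensity lines; collar
m=roi&(abs(Z-60)<2); q=P[m]; 
c=cv2.findContours((roi&(Z>57)).astype(np.uint8),0,1)
m=roi&(Z>57)&(Z<63); h=cv2.convexHull(P[...,:2][m].astype(np.float32))
print('collar',cv2.minEnclosingCircle(h))
m=roi&(abs(Z-55)<2); r,b=rect(P,m);print('stand',r)
# stage
S=(u>425)&(u<630)&(v>30)&(v<200)
for n,z0,t in [('bed',10,1.5),('plate',18,1.5)]:
    m=S&(abs(Z-z0)<t); print(n,rect(P,m)[0])
E
```

```text
handle top ((475.98291015625, 262.2054748535156), (15.794313430786133, 15.802024841308594), 52.74392318725586) [476.3 262.2 109.8]
-37.3 15.8
52.7 15.8
142.7 15.8
-127.3 15.8
collar ((475.7801818847656, 260.7524719238281), 22.736825942993164)
stand ((475.93963623046875, 262.0537109375), (63.985164642333984, 64.09221649169922), 85.73812103271484)
bed ((514.2764282226562, 0.822235107421875), (180.72894287109375, 149.13870239257812), 71.5264663696289)
plate ((520.544677734375, -2.3848876953125), (175.18324279785156, 130.9561767578125), 71.72760009765625)
```

Call:
{"name": "play_rows", "arguments": {"grip": [0,0,0,0,0,0,0,0,0,0], "delta_pos": [[0.001,0.001,-0.02],[0.001,0.001,-0.02],[0.001,0.001,-0.02],[0.001,0,-0.02],[0.001,0,-0.02],[0,0,-0.02],[0,0,-0.02],[0,0,-0.02],[0,0,-0.01],[0,0,0]], "twist": [9.5,9.5,9.5,9.5,9.5,9.4,0,0,0,0]}}

```text
time_s: 3.95
tcp_pos: [475.0, 259.8, 80.3]
orientation: [[-0.609, -0.002, 0.793], [-0.793, -0.001, -0.609], [0.002, -1.0, -0.001]]
ft_force: [-0.7, 0.2, -0.6]
grip_width: 85.2
```

Run:
```python
from h import *
D=grab('wrist','w2');o=get_obs(); print(o['time_s'],o['tcp_pos'],np.degrees(np.arctan2(-o['orientation'][1,0],-o['orientation'][0,0])),o['ft_force'])
P=pts(D); Z=P[...,2];v,u=np.mgrid[0:400,0:640]
m=(abs(Z-110)<2)&(np.hypot(P[...,0]-476,P[...,1]-262)<16);print(rect(P,m)[0],m.sum())
```

```text
4.0 [475.61302336 260.10263989  81.25424697] 52.51620159764451 [0.83051629 0.36698983 0.27319313]
((476.68792724609375, 262.7450256347656), (16.957599639892578, 15.87887954711914), 51.33903884887695) 1121
```

View pics/w2.png

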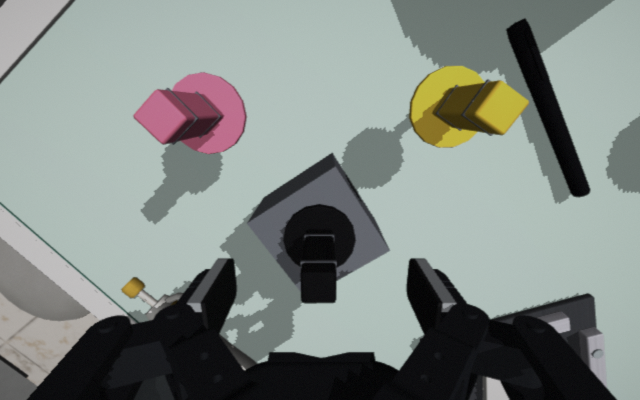

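Call:
{"name": "play_rows", "arguments": {"grip": [0,0,0,1,1,1,1,1,1,1], "delta_pos": [[0.001,0.0022,-0.007],[0,0,-0.006],[0,0,0],[0,0,0],[0,0,0],[0,0,0],[0,0,0],[0,0,0],[0,0,0],[0,0,0]], "twist": [0,0,0,0,0,0,0,0,0,0], "squeeze": 60}}

```text
time_s: 5.25
tcp_pos: [476.8, 262.4, 68.6]
orientation: [[-0.608, 0.001, 0.794], [-0.794, 0.0, -0.608], [-0.0, -1.0, 0.0]]
ft_force: [0.5, 0.6, 1.5]
grip_width: 15.2
```

Run:
```python
from h import *
o=get_obs(); print(o['time_s'],o['tcp_pos'],np.degrees(np.arctan2(-o['orientation'][1,0],-o['orientation'][0,0])),o['ft_force'],o['ft_torque'],o['grip_width'])
```

```text
5.25 [476.78297521 262.37107386  68.57094792] 52.54534810564597 [0.51991183 0.57186599 1.53488865] [ 0.01610657 -0.0336174  -0.02812956] 15.230848273344089
```

Call:
{"name": "play_rows", "arguments": {"grip": [1,1,1,1,1,1,1,1,1,1], "delta_pos": [[0,0,0.005],[0,0,0.008],[0,0,0.008],[0,0,0.008],[0,0,0.008],[0,0,0.01],[0,0,0.01],[0,0,0.01],[0,0,0.01],[0,0,0]], "twist": [0,0,0,0,0,0,0,0,0,0]}}

```text
time_s: 6.5
tcp_pos: [477.2, 262.6, 146.6]
orientation: [[-0.608, 0.002, 0.794], [-0.794, 0.001, -0.608], [-0.002, -1.0, 0.001]]
ft_force: [0.4, 0.1, -0.8]
grip_width: 15.2
```

Run:
```python
from h import *
D=grab('wrist','w3');o=get_obs(); print(o['time_s'],o['tcp_pos'],o['ft_force'],o['ft_torque'],o['grip_width'])
S=grab('side','s3')
crop(S,150,330,120,280,4.4,'c3')
# stage analysis from w1
D=load('w1'); P=pts(D); Z=P[...,2]; v,u=np.mgrid[0:400,0:640]
R=(u>425)&(u<630)&(v>30)&(v<200)
im=D['im'].astype(int); 
crop(D,425,630,30,205,3.9,'c4')
```

```text
6.55 [476.80245902 262.40421333 145.82296733] [ 0.34370542 -0.27801777 -1.48519494] [-0.0113647  -0.02693416 -0.03670397] 15.297204008763073
```

View pics/c3.png

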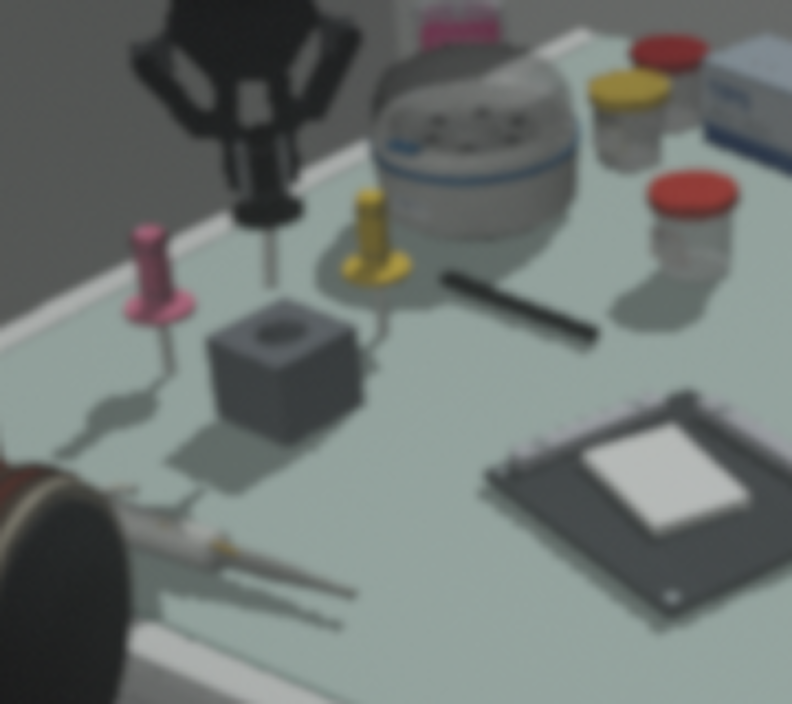

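View pics/c4.png

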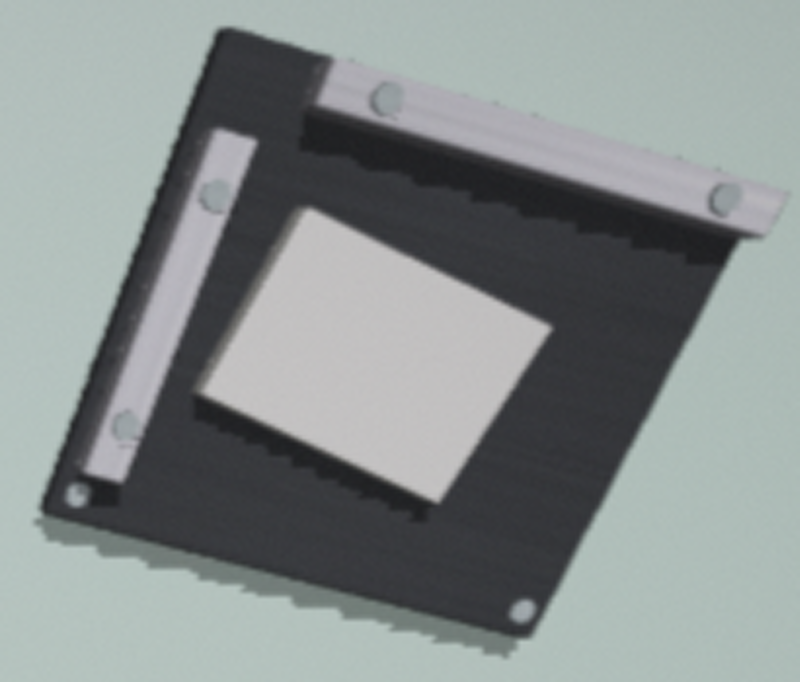

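View pics/w3.png

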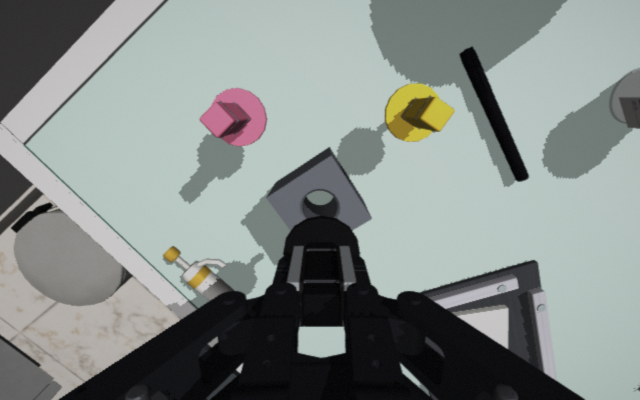

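```bash
cat >> h.py <<'E'
def stage_fit(D, verbose=True):
    P=pts(D); Z=P[...,2]
    g=D['im'].astype(int).sum(2)
    m=(g>300)&(Z>14)&(Z<25)&(np.hypot(P[...,0]-514,P[...,1])<135)
    n,l,s,c=cv2.connectedComponentsWithStats(m.astype(np.uint8),connectivity=4)
    for i in range(1,n):
        if s[i,4]<150: continue
        cnt,_=cv2.findContours((l==i).astype(np.uint8),cv2.RETR_EXTERNAL,cv2.CHAIN_APPROX_NONE)
        mz=np.median(Z[l==i]); z=18 if mz<19 else 20
        q=plane(D,cnt[0][:,0,:],z)[:,:2].astype(np.float32); r=cv2.minAreaRect(q)
        r2=cv2.minAreaRect(P[...,:2][l==i].astype(np.float32))
        print(s[i].tolist(),'z',round(float(mz),1),[np.round(t,1).tolist() for t in r],[np.round(t,1).tolist() for t in r2])
E
python3 - <<'E'
from h import *
D=load('w1'); stage_fit(D)
S=load('s3'); 
P=pts(S); o=None
# side view of the stick
a=S['im'][160:195,195:230].astype(int).sum(2)
np.set_printoptions(linewidth=250); print(a)
print(proj(S,[[476.8,262.4,145.8-8.6],[476.8,262.4,145.8-58.6],[476.8,262.4,145.8-13.6]]))
E
```

```text
[506, 45, 121, 46, 1613] z 19.8 [[571.9, -32.4], [148.3, 13.5], 71.4] [[571.9, -33.1], [149.0, 14.2], 71.7]
[446, 63, 45, 91, 1099] z 19.7 [[533.5, 78.5], [14.6, 104.1], 71.5] [[533.5, 77.7], [14.5, 104.8], 71.6]
[476, 83, 91, 76, 3794] z 17.7 [[514.6, 11.8], [91.8, 59.8], 63.1] [[514.3, 10.5], [91.0, 60.3], 63.3]
[[256 257 257 ... 450 454 457]
 [256 258 256 ... 457 460 460]
 [259 258 258 ... 460 460 459]
 ...
 [458 463 463 ... 392 409 426]
 [460 463 460 ... 331 345 368]
 [460 457 447 ... 288 287 299]]
[[210.33489922 166.32049685]
 [212.52092666 183.64864671]
 [210.55709728 168.08181111]]
```

```bash
cat >> h.py <<'E'
def rod(S,tcp):
    g=S['im'].astype(float).sum(2)
    ax=lambda z:proj(S,[[tcp[0],tcp[1],z]])[0]
    for dz in (-14,-22,-27,-32,-37,-42,-47,-52,-56,-58.6,-62):
        u,v=ax(tcp[2]+dz); vi=int(round(v)); u0=int(round(u))
        row=g[vi,u0-9:u0+10]; 
        bg=np.interp(np.arange(19),[0,1,17,18],[row[0],row[1],row[17],row[18]]); w=np.clip(bg-row-25,0,None)
        print(dz,round(u,2),vi,'depth',round(np.median(w.sum())), 'cen',round((w*np.arange(u0-9,u0+10)).sum()/max(w.sum(),1),2), 'min',int(row.min()))
E
python3 - <<'E'
from h import *
S=load('s3'); rod(S,[476.8,262.4,145.8])
g=S['im'].astype(int).sum(2)
for v in range(164,192): print(v,g[v,200:225].tolist())
E
```

```text
-14 210.57 168 depth 1934 cen 211.81 min 104
-22 210.93 171 depth 1650 cen 209.78 min 176
-27 211.15 173 depth 410 cen 210.66 min 315
-32 211.37 175 depth 301 cen 210.94 min 338
-37 211.59 176 depth 291 cen 210.98 min 341
-42 211.8 178 depth 287 cen 211.02 min 339
-47 212.02 180 depth 262 cen 210.97 min 341
-52 212.24 181 depth 243 cen 211.03 min 341
-56 212.41 183 depth 230 cen 211.07 min 346
-58.6 212.52 184 depth 125 cen 211.03 min 342
-62 212.67 185 depth 53 cen 211.01 min 365
164 [259, 254, 243, 226, 212, 198, 180, 147, 123, 117, 117, 118, 118, 127, 151, 203, 278, 337, 377, 412, 443, 457, 460, 460, 460]
165 [260, 256, 246, 225, 196, 172, 158, 136, 122, 115, 117, 116, 115, 113, 124, 148, 185, 233, 302, 383, 439, 457, 460, 460, 460]
166 [265, 262, 239, 198, 156, 139, 130, 118, 113, 111, 114, 110, 106, 110, 115, 120, 131, 159, 248, 357, 431, 457, 460, 460, 460]
167 [298, 294, 250, 180, 132, 115, 114, 108, 107, 107, 107, 107, 109, 109, 113, 118, 123, 145, 232, 351, 430, 457, 463, 460, 460]
168 [375, 363, 294, 195, 128, 111, 110, 108, 107, 104, 106, 109, 109, 109, 113, 121, 130, 165,
[... 2325 characters left out ...]
 446, 453, 459, 463, 460, 457, 440, 405, 364, 333]
187 [463, 463, 462, 463, 463, 463, 463, 463, 460, 458, 454, 447, 430, 413, 401, 406, 422, 438, 449, 454, 457, 457, 440, 412, 380]
188 [463, 463, 463, 463, 463, 463, 462, 460, 457, 448, 432, 411, 384, 353, 340, 345, 367, 391, 408, 425, 442, 451, 451, 445, 431]
189 [463, 462, 461, 463, 463, 460, 456, 447, 432, 412, 382, 353, 326, 309, 297, 302, 313, 328, 345, 372, 397, 422, 438, 447, 447]
190 [463, 460, 463, 460, 456, 447, 432, 411, 383, 351, 326, 306, 294, 287, 286, 286, 289, 292, 300, 319, 341, 368, 392, 410, 426]
191 [460, 460, 455, 448, 434, 410, 383, 351, 326, 305, 292, 284, 279, 275, 274, 275, 279, 283, 285, 292, 303, 313, 329, 348, 373]
```

Call:
{"name": "play_rows", "arguments": {"grip": [1,1,1,1,1,1,1,1,1,1], "delta_pos": [[0,-0.02,0],[0,-0.035,0],[0,-0.035,0],[0,-0.035,0],[0,-0.035,0],[0,-0.035,0],[-0.001,-0.03,0],[-0.001,-0.017,-0.015],[0,0,-0.015],[0,0,0]], "twist": [-7.5,-7.5,-7.5,-7.5,-7.5,-7.5,-7.5,0,0,0]}}

```text
time_s: 7.85
tcp_pos: [472.7, 21.2, 112.4]
orientation: [[-1.0, -0.005, 0.002], [-0.002, 0.001, -1.0], [0.005, -1.0, -0.001]]
ft_force: [0.3, -0.8, -0.2]
grip_width: 15.4
```

Run:
```python
from h import *
D=grab('wrist','w4');o=get_obs(); print(o['time_s'],o['tcp_pos'],np.degrees(np.arctan2(-o['orientation'][1,0],-o['orientation'][0,0])),o['ft_force'],o['ft_torque'],o['grip_width'])
stage_fit(D)
S=grab('side','s4'); o=get_obs(); print(o['tcp_pos']);rod(S,o['tcp_pos'])
u,v=proj(S,[o['tcp_pos']-[0,0,40]])[0].astype(int); crop(S,u-60,u+60,v-45,v+45,6,'c5')
g=S['im'].astype(int).sum(2)
u,v=proj(S,[o['tcp_pos']-[0,0,58.6]])[0].round().astype(int);print(u,v)
for k in range(v-22,v+8): print(k,g[k,u-12:u+13].tolist())
```

```text
7.9 [473.48906077  21.22757771 113.62437279] 0.14632718718265297 [ 0.16905862  0.48996755 -0.26709376] [ 0.00250435 -0.04068718  0.01411533] 15.070751344657289
[298, 34, 191, 87, 4008] z 19.8 [[571.7, -33.2], [147.0, 13.8], 71.4] [[571.9, -33.4], [147.7, 14.3], 71.6]
[226, 59, 49, 137, 2403] z 19.8 [[533.4, 77.3], [13.3, 104.2], 71.6] [[533.3, 77.5], [13.9, 104.8], 71.5]
[269, 95, 133, 117, 8380] z 17.8 [[514.4, 10.4], [89.5, 59.7], 63.0] [[514.0, 10.4], [90.1, 60.4], 63.0]
[474.18068776  21.17985977 114.59058866]
-14 286.54 204 depth 1084 cen 289.08 min 136
-22 286.68 207 depth 2100 cen 286.68 min 157
-27 286.77 208 depth 1594 cen 286.1 min 208
-32 286.86 210 depth 416 cen 285.49 min 340
-37 286.95 212 depth 191 cen 285.15 min 360
-42 287.04 214 depth 83 cen 284.95 min 285
-47 287.13 216 depth 20 cen 284.82 min 232
-52 287.21 217 depth 428 cen 288.59 min 246
-56 287.28 219 depth 1310 cen 286.96 min 281
-58.6 287.33 220 depth 583 cen 284.99 min 296
-62 287.39 221 depth 76 cen 281.33 min 264
287 220
198 [463, 454, 423, 367, 296, 224, 165, 142, 136, 141, 154, 194, 227, 228, 196, 163, 1
[... 3113 characters left out ...]
 575, 578, 578, 581, 580, 581, 579, 581, 579, 578]
223 [270, 255, 237, 226, 219, 222, 256, 346, 444, 511, 549, 569, 575, 579, 580, 581, 581, 580, 580, 579, 581, 580, 578, 581, 580]
224 [241, 226, 217, 210, 211, 219, 252, 331, 424, 500, 548, 570, 579, 580, 579, 579, 580, 582, 581, 582, 579, 581, 579, 579, 581]
225 [221, 218, 217, 218, 221, 222, 237, 287, 362, 440, 508, 551, 570, 579, 579, 581, 580, 581, 581, 582, 580, 580, 582, 580, 581]
226 [215, 224, 225, 224, 222, 218, 217, 238, 294, 366, 442, 509, 552, 572, 580, 580, 582, 581, 581, 581, 580, 579, 581, 582, 581]
227 [224, 224, 225, 226, 224, 218, 207, 209, 238, 296, 367, 443, 506, 550, 573, 579, 579, 580, 581, 580, 581, 579, 580, 582, 582]
```

View pics/w4.png

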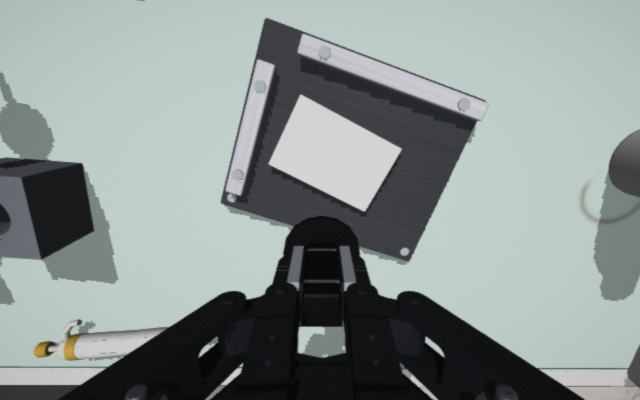

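View pics/c5.png

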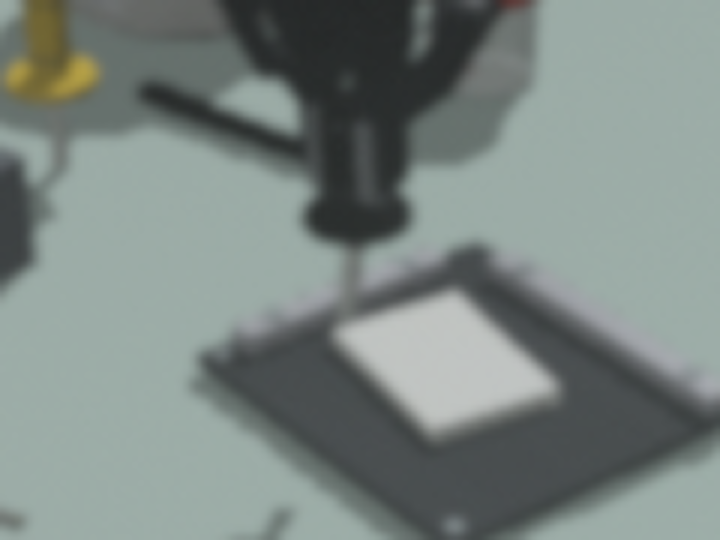

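Call:
{"name": "play_rows", "arguments": {"grip": [1,1,1,1,1,1,1,1,1,1], "delta_pos": [[0,0,-0.008],[0,0,-0.008],[0,0,-0.008],[0,0,-0.006],[0,0,-0.005],[0,0,-0.004],[0,0,-0.0025],[0,0,0],[0,0,0],[0,0,0]], "twist": [0,0,0,0,0,0,0,0,0,0]}}

```text
time_s: 9.2
tcp_pos: [474.7, 20.3, 74.1]
orientation: [[-1.0, 0.001, 0.001], [-0.001, -0.0, -1.0], [-0.001, -1.0, 0.0]]
ft_force: [0.3, -0.7, -0.4]
grip_width: 15.2
```

```bash
cat >> h.py <<'E'
def st():
    o=get_obs(); print('t',round(o['time_s'],2),o['tcp_pos'].round(1),round(float(np.degrees(np.arctan2(-o['orientation'][1,0],-o['orientation'][0,0]))),2),'F',o['ft_force'].round(2),'T',o['ft_torque'].round(3),round(o['grip_width'],1))
ex=np.array([np.cos(np.radians(-18.4)),np.sin(np.radians(-18.4))]); ey=np.array([-ex[1],ex[0]])
def rep(tag):
    st(); D=grab('wrist',tag); stage_fit(D); st(); return D
E
python3 - <<'E'
from h import *
rep('w5'); S=grab('side','s5'); crop(S,230,350,160,270,6,'c6'); st()
E
```

```text
t 9.2 [474.7  20.3  74.1] 0.04 F [ 0.3  -0.73 -0.45] T [-0.004 -0.014 -0.014] 15.2
[291, 24, 228, 103, 5721] z 19.8 [[571.7, -33.1], [146.9, 13.9], 71.4] [[571.8, -33.3], [147.9, 14.1], 71.5]
[208, 54, 56, 161, 3359] z 19.8 [[533.4, 77.2], [13.3, 104.2], 71.6] [[533.4, 77.5], [14.0, 104.5], 71.6]
[258, 96, 157, 137, 11462] z 17.8 [[514.5, 10.4], [89.4, 59.7], 63.1] [[514.1, 10.4], [90.2, 60.3], 63.1]
t 9.25 [474.7  20.3  74. ] 0.04 F [-0.04 -0.73 -1.51] T [-0.043  0.018  0.021] 15.4
t 9.3 [474.7  20.3  74. ] 0.05 F [ 0.42 -0.35 -0.91] T [-0.021 -0.04  -0.039] 15.0
```

View pics/w5.png

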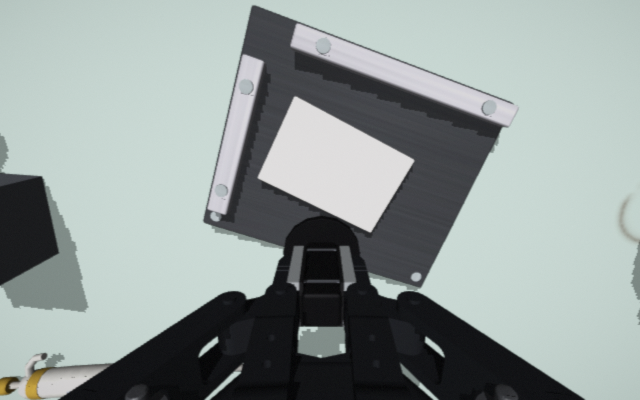

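View pics/c6.png

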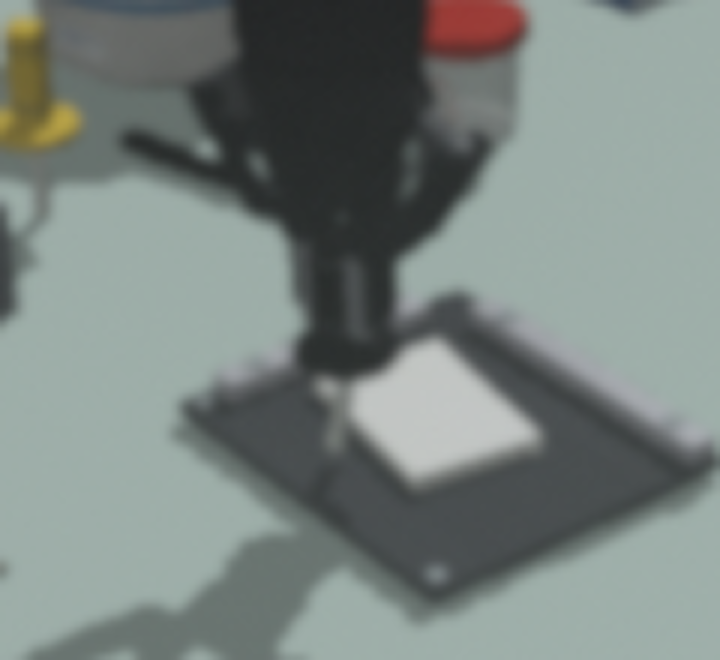

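Run:
```python
from h import *
S=load('s5'); g=S['im'].astype(int).sum(2)
for k in range(219,240): print(k,g[k,276:298].tolist())
t=np.array([474.7,20.3,74.0]); print(proj(S,[t-[0,0,58.6],t-[0,0,13.6]]))
print(plane(S,[[285.5,233.3]],15.4))
```

```text
219 [477, 442, 361, 248, 169, 145, 139, 139, 139, 140, 139, 139, 139, 142, 142, 142, 145, 157, 197, 287, 406, 499]
220 [435, 399, 330, 244, 179, 151, 145, 145, 146, 142, 142, 139, 142, 144, 145, 149, 163, 201, 280, 385, 484, 550]
221 [360, 330, 290, 244, 202, 172, 169, 172, 169, 160, 151, 151, 157, 167, 183, 207, 239, 302, 391, 481, 543, 573]
222 [296, 273, 254, 235, 209, 200, 227, 253, 254, 230, 205, 195, 210, 251, 290, 328, 377, 433, 495, 547, 574, 582]
223 [255, 238, 223, 214, 210, 228, 283, 340, 367, 341, 298, 279, 309, 375, 426, 465, 501, 535, 559, 577, 584, 586]
224 [228, 213, 207, 212, 216, 242, 306, 383, 428, 416, 369, 352, 398, 474, 525, 551, 567, 576, 582, 584, 585, 585]
225 [218, 216, 219, 218, 221, 237, 283, 352, 403, 410, 382, 380, 435, 513, 562, 579, 583, 585, 585, 585, 585, 586]
226 [221, 223, 223, 221, 216, 215, 236, 288, 335, 361, 362, 380, 446, 526, 570, 583, 585, 585, 586, 586, 586, 586]
227 [225, 225, 223, 224, 217, 206, 204, 231, 274, 320, 348, 380, 456, 533, 574, 585, 585, 585, 586, 586, 586, 586]
228 [225, 226, 225, 224, 221, 215, 209, 211, 244, 301, 340, 377, 
[... 716 characters left out ...]
43, 515, 560, 578, 586]
235 [233, 231, 233, 230, 230, 227, 230, 238, 259, 276, 272, 249, 224, 208, 206, 232, 287, 362, 443, 514, 560, 578]
236 [230, 231, 232, 231, 230, 230, 230, 230, 234, 241, 240, 236, 227, 217, 206, 209, 232, 288, 361, 446, 515, 560]
237 [228, 231, 233, 231, 230, 230, 227, 219, 217, 218, 221, 226, 230, 225, 221, 211, 211, 234, 286, 362, 446, 515]
238 [221, 226, 230, 230, 230, 229, 218, 206, 201, 204, 213, 224, 227, 231, 228, 221, 208, 208, 232, 285, 362, 445]
239 [217, 218, 225, 229, 230, 224, 213, 197, 194, 205, 220, 227, 229, 229, 231, 226, 215, 206, 208, 229, 284, 359]
[[288.4369246  233.97638445]
 [287.67419104 218.25886432]]
[[473.35357149  28.21159145  15.4       ]]
```

Call:
{"name": "play_rows", "arguments": {"grip": [1,1,1,1,1,1,1,1,1,1], "delta_pos": [[0.0014,-0.0005,-0.001],[0.0014,-0.0005,-0.001],[0.0014,-0.0005,-0.001],[0.0014,-0.0005,0],[0.0014,-0.0005,0],[0.0014,-0.0005,0],[0.0014,-0.0005,0],[0.0014,-0.0005,0],[0.0014,-0.0005,0],[0.0014,-0.0005,0]], "twist": [0,0,0,0,0,0,0,0,0,0]}}

```text
time_s: 10.55
tcp_pos: [488.5, 15.3, 70.7]
orientation: [[-1.0, -0.0, 0.001], [-0.001, 0.0, -1.0], [0.0, -1.0, -0.0]]
ft_force: [-0.2, -0.1, 0.3]
grip_width: 15.2
```

Run:
```python
from h import *
D=rep('w6')
```

```text
t 10.55 [488.5  15.3  70.7] 0.05 F [-0.19 -0.05  0.32] T [0.045 0.062 0.032] 15.2
[283, 49, 227, 101, 5551] z 19.8 [[571.8, -33.1], [146.9, 13.9], 71.4] [[571.9, -33.5], [148.1, 14.1], 71.5]
[201, 79, 56, 155, 3236] z 19.9 [[533.5, 77.2], [13.3, 104.2], 71.5] [[533.3, 77.5], [14.0, 104.8], 71.6]
[252, 115, 156, 133, 10614] z 17.8 [[517.1, 9.5], [89.4, 59.9], 63.3] [[516.7, 9.7], [89.9, 60.4], 63.3]
t 10.6 [488.7  15.2  70.8] 0.04 F [ 0.21  0.48 -0.05] T [ 0.014  0.063 -0.001] 15.5
```

Call:
{"name": "play_rows", "arguments": {"grip": [1,1,1,1,1,1,1,1,1,1], "delta_pos": [[0.0017,-0.0006,0],[0.0017,-0.0006,0],[0.0017,-0.0006,0],[0.0017,-0.0006,0],[0.0017,-0.0006,0],[0.0017,-0.0006,0],[0.0017,-0.0006,0],[0.0017,-0.0006,0],[0.0017,-0.0006,0],[0.0017,-0.0006,0]], "twist": [0,0,0,0,0,0,0,0,0,0]}}

```text
time_s: 11.85
tcp_pos: [505.6, 9.2, 70.8]
orientation: [[-1.0, -0.0, 0.001], [-0.001, -0.0, -1.0], [0.0, -1.0, 0.0]]
ft_force: [0.1, 0.5, -1.0]
grip_width: 15.3
```

Run:
```python
from h import *
D=rep('w7')
```

```text
t 11.85 [505.6   9.2  70.8] 0.05 F [ 0.06  0.48 -1.02] T [ 0.035  0.001 -0.009] 15.3
[274, 80, 222, 95, 5102] z 19.8 [[571.9, -33.2], [147.0, 13.7], 71.5] [[571.8, -33.4], [147.7, 13.9], 71.6]
[196, 108, 53, 148, 2987] z 19.8 [[533.7, 77.1], [13.3, 104.6], 71.6] [[533.5, 77.5], [14.0, 104.7], 71.3]
[252, 116, 155, 131, 10640] z 17.8 [[534.5, 4.3], [89.4, 59.8], 64.8] [[534.0, 4.4], [90.1, 60.3], 64.9]
t 11.9 [505.9   9.2  70.9] 0.04 F [-0.8   0.39 -1.56] T [ 0.015  0.075 -0.024] 15.4
```

View pics/w7.png

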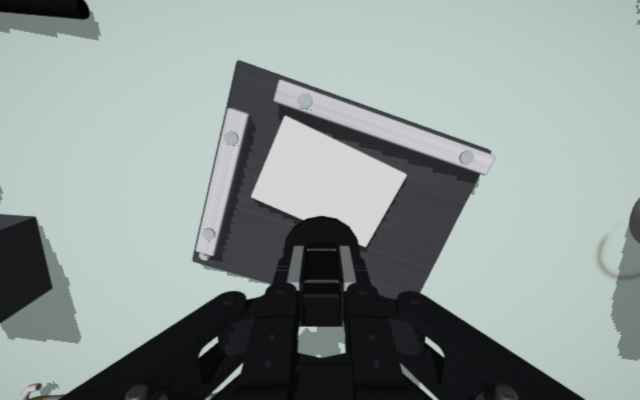

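Call:
{"name": "play_rows", "arguments": {"grip": [1,1,1,1,1,1,1,1,1,1], "delta_pos": [[0.0008,-0.0003,0],[0.0008,-0.0003,0],[0.0008,-0.0003,0],[0.0008,-0.0003,0],[0.0008,-0.0003,0],[0.0008,-0.0003,0],[0.0008,-0.0003,0],[0.0008,-0.0002,0],[0.0008,-0.0002,0],[0.0008,-0.0002,0]], "twist": [0,0,0,0,0,0,0,0,0,0]}}

```text
time_s: 13.15
tcp_pos: [513.5, 6.6, 70.7]
orientation: [[-1.0, -0.0, 0.001], [-0.001, -0.0, -1.0], [0.0, -1.0, 0.0]]
ft_force: [-1.0, 0.3, -1.4]
grip_width: 15.3
```

Run:
```python
from h import *
D=rep('w8')
```

```text
t 13.15 [513.5   6.6  70.7] 0.05 F [-1.    0.32 -1.36] T [-0.07   0.144 -0.027] 15.3
[252, 94, 238, 151, 15588] z 18.2 [[541.0, -23.3], [148.4, 78.6], 71.6] [[541.0, -23.0], [148.1, 78.8], 71.6]
[194, 121, 51, 145, 2882] z 19.8 [[533.9, 77.1], [13.2, 105.1], 71.6] [[533.3, 77.6], [13.9, 105.3], 71.6]
t 13.2 [513.7   6.5  70.8] 0.04 F [ 0.18 -0.64 -0.16] T [-0.019  0.133 -0.014] 15.2
```

```bash
cat >> h.py <<'E'
def plate(D, tag=None):
    P=pts(D); Z=P[...,2]; g=D['im'].astype(int).sum(2)
    m=(g>300)&(Z>14)&(Z<19.0)
    Q=plane(D,np.stack(np.mgrid[0:400,0:640][::-1],-1).reshape(-1,2),18)[:,:2].reshape(400,640,2)
    s=Q@ex; t=Q@ey
    m=(g>300)&(Z>14)&(Z<22)&(s<545.0)&(s>440)&(t<234.5)&(t>90)
    n,l,ss,c=cv2.connectedComponentsWithStats(m.astype(np.uint8),connectivity=4)
    i=1+ss[1:,4].argmax(); k=(l==i)
    # visible -x edge and -y edge lines as functions
    def edge(par,perp,sel,sign,name):
        xs=[];ys=[]
        for a in np.arange(perp[k].min()+4,perp[k].max()-4,1.0):
            w=k&(abs(perp-a)<0.6)
            if w.sum()<5: continue
            xs.append(a); ys.append((par[w].min() if sign<0 else par[w].max()))
        xs=np.array(xs);ys=np.array(ys)
        p=np.polyfit(xs,ys,1)
        for _ in range(4):
            r=ys-np.polyval(p,xs); kk=abs(r-np.median(r))<0.8
            if kk.sum()>6:p=np.polyfit(xs[kk],ys[kk],1)
        print(name,'at mid',round(np.polyval(p,xs.mean()),2),'slope deg',round(np.degrees(np.arctan(p[0])),2),'n',int(kk.sum()),len(xs),'ends',[round(float(np.polyval(p,a)),1) for a in (xs[0],xs[-1])], [round(float(a),1) for a in(xs[0],xs[-1])])
    edge(s,t,k,-1,'-x edge'); edge(s,t,k,1,'+x edge (cut 545)'); edge(t,s,k,-1,'-y edge'); edge(t,s,k,1,'+y edge (cut 234.5)')
E
python3 - <<'E'
from h import *
for t in ('w5','w7','w8'): print(t); plate(load(t))
D=load('w8'); crop(D,180,500,80,300,2.4,'c7')
E
```

```text
w5
-x edge at mid 454.91 slope deg 8.5 n 84 89 ends [448.3, 461.5] [127.8, 215.8]
+x edge (cut 545) at mid 514.77 slope deg 8.59 n 85 89 ends [508.1, 521.4] [127.8, 215.8]
-y edge at mid 131.1 slope deg 9.73 n 6 64 ends [125.7, 136.5] [453.0, 516.0]
+y edge (cut 234.5) at mid 212.93 slope deg 12.67 n 4 64 ends [205.8, 220.0] [453.0, 516.0]
w7
-x edge at mid 480.04 slope deg 0.2 n 19 88 ends [479.9, 480.2] [129.2, 216.2]
+x edge (cut 545) at mid 535.7 slope deg 6.77 n 85 88 ends [530.5, 540.9] [129.2, 216.2]
-y edge at mid 128.07 slope deg -6.74 n 56 62 ends [131.7, 124.5] [475.1, 536.1]
+y edge (cut 234.5) at mid 213.68 slope deg 13.51 n 5 62 ends [206.4, 221.0] [475.1, 536.1]
w8
-x edge at mid 486.82 slope deg -1.11 n 19 85 ends [487.6, 486.0] [131.2, 215.2]
+x edge (cut 545) at mid 543.3 slope deg 3.13 n 83 85 ends [541.0, 545.6] [131.2, 215.2]
-y edge at mid 128.97 slope deg -3.58 n 56 56 ends [130.7, 127.2] [485.4, 540.4]
+y edge (cut 234.5) at mid 217.93 slope deg -3.42 n 54 56 ends [219.6, 216.3] [485.4, 540.4]
```

View pics/c7.png

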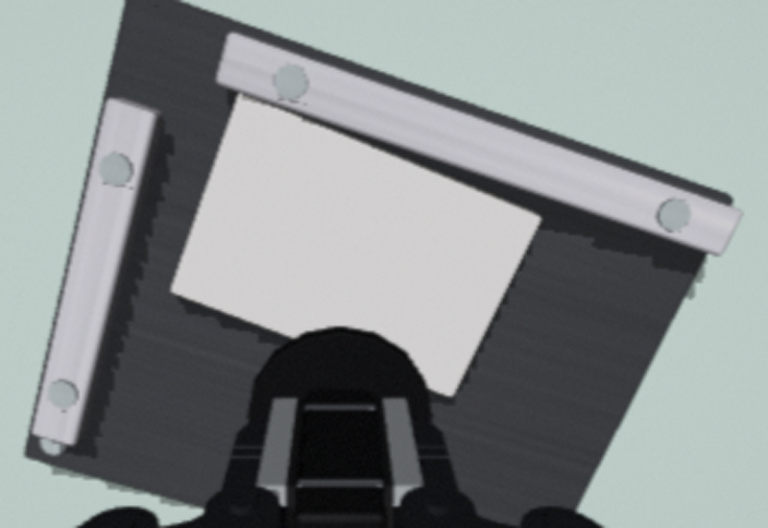

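Call:
{"name": "play_rows", "arguments": {"grip": [1,1,1,1,1,1,1,1,1,1], "delta_pos": [[0.00025,-0.0001,0],[0.00025,-0.0001,0],[0.00025,-0.0001,0],[0.00025,-0.0001,0],[0.00025,-0.0001,0],[0.00025,-0.0001,0],[0.00025,-0.0001,0],[0.00025,-0.0001,0],[0.00025,0,0],[0,0,0]], "twist": [0,0,0,0,0,0,0,0,0,0]}}

```text
time_s: 14.45
tcp_pos: [515.8, 5.8, 70.8]
orientation: [[-1.0, 0.0, 0.001], [-0.001, 0.0, -1.0], [-0.0, -1.0, -0.0]]
ft_force: [-0.7, 0.1, -1.0]
grip_width: 15.0
```

Run:
```python
from h import *
st();D=grab('wrist','w9');st();plate(D)
```

```text
t 14.45 [515.8   5.8  70.8] 0.05 F [-0.67  0.08 -1.05] T [-0.043  0.119 -0.04 ] 15.0
t 14.5 [515.8   5.8  70.8] 0.04 F [-1.17  0.51 -0.04] T [-0.067  0.155  0.042] 15.4
-x edge at mid 488.88 slope deg -3.81 n 19 82 ends [491.6, 486.2] [133.1, 214.1]
+x edge (cut 545) at mid 544.78 slope deg 0.03 n 82 82 ends [544.8, 544.8] [133.1, 214.1]
-y edge at mid 129.54 slope deg -0.68 n 52 52 ends [129.8, 129.2] [489.7, 540.7]
+y edge (cut 234.5) at mid 218.5 slope deg -0.47 n 52 52 ends [218.7, 218.3] [489.7, 540.7]
```

Call:
{"name": "play_rows", "arguments": {"grip": [1,1,1,1,1,1,1,1,1,1], "delta_pos": [[0.0001,0,0],[0.0001,0,0],[0.0001,-0.0001,0],[0.0001,0,0],[0.0001,0,0],[0.0001,-0.0001,0],[0,0,0],[0,0,0],[0,0,0],[0,0,0]], "twist": [0,0,0,0,0,0,0,0,0,0]}}

```text
time_s: 15.75
tcp_pos: [516.4, 5.6, 70.8]
orientation: [[-1.0, -0.0, 0.001], [-0.001, 0.0, -1.0], [0.0, -1.0, -0.0]]
ft_force: [-0.6, 0.6, -0.8]
grip_width: 15.3
```

Run:
```python
from h import *
st();D=grab('wrist','w10');st();plate(D)
```

```text
t 15.75 [516.4   5.6  70.8] 0.04 F [-0.63  0.6  -0.76] T [0.034 0.235 0.017] 15.3
t 15.8 [516.3   5.6  70.8] 0.05 F [-0.78  0.21 -0.75] T [-0.021  0.209 -0.004] 15.0
-x edge at mid 489.09 slope deg -3.96 n 20 82 ends [491.9, 486.3] [133.5, 214.5]
+x edge (cut 545) at mid 544.79 slope deg -0.01 n 82 82 ends [544.8, 544.8] [133.5, 214.5]
-y edge at mid 129.7 slope deg -0.08 n 51 51 ends [129.7, 129.7] [490.5, 540.5]
+y edge (cut 234.5) at mid 218.6 slope deg 0.08 n 51 51 ends [218.6, 218.6] [490.5, 540.5]
```

Call:
{"name": "play_rows", "arguments": {"grip": [1,1,1,1,1,1,1,1,1,1], "delta_pos": [[0.0001,0,0],[0.0001,0,0],[0.0001,-0.0001,0],[0,0,0],[0,0,0],[0,0,0],[0,0,0],[0,0,0],[0,0,0],[0,0,0]], "twist": [0,0,0,0,0,0,0,0,0,0]}}

```text
time_s: 17.05
tcp_pos: [516.6, 5.5, 70.8]
orientation: [[-1.0, -0.0, 0.001], [-0.001, 0.0, -1.0], [0.0, -1.0, -0.0]]
ft_force: [-2.0, 0.3, -0.5]
grip_width: 15.1
```

Run:
```python
from h import *
st();D=grab('wrist','w11');st();plate(D); crop(D,180,500,80,300,2.4,'c8')
```

```text
t 17.05 [516.6   5.5  70.8] 0.05 F [-1.99  0.33 -0.51] T [0.102 0.429 0.06 ] 15.1
t 17.1 [516.6   5.5  70.8] 0.04 F [-2.26  1.03 -0.2 ] T [0.108 0.463 0.002] 15.5
-x edge at mid 489.33 slope deg -4.5 n 20 82 ends [492.5, 486.1] [133.4, 214.4]
+x edge (cut 545) at mid 544.78 slope deg 0.05 n 82 82 ends [544.7, 544.8] [133.4, 214.4]
-y edge at mid 129.7 slope deg 0.07 n 51 51 ends [129.7, 129.7] [490.5, 540.5]
+y edge (cut 234.5) at mid 218.61 slope deg -0.0 n 51 51 ends [218.6, 218.6] [490.5, 540.5]
```

View pics/c8.png

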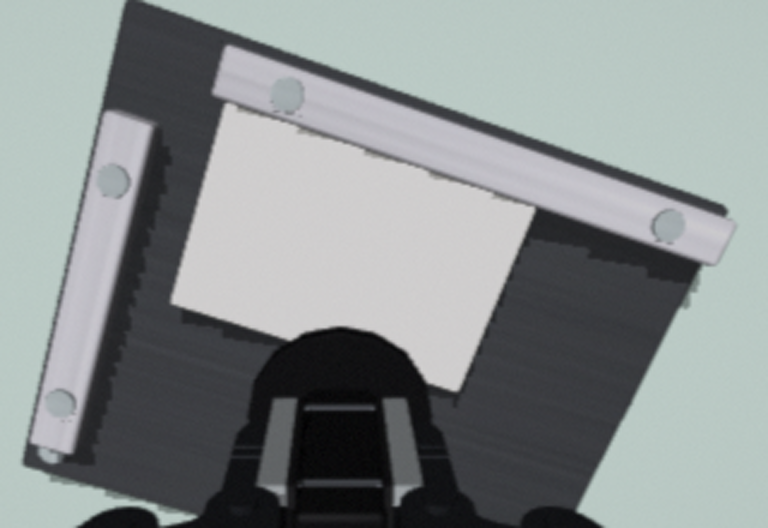

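Call:
{"name": "play_rows", "arguments": {"grip": [1,1,1,1,1,1,1,1,1,1], "delta_pos": [[-0.0019,0.0006,0],[-0.0057,0.0019,0],[-0.0057,0.0019,0],[-0.0036,-0.0108,0],[-0.0036,-0.0108,0],[-0.0036,-0.0108,0],[-0.0036,-0.0108,0],[-0.0036,-0.0108,0],[0.0114,-0.0038,0],[0.0114,-0.0038,0]], "twist": [0,0,0,0,0,0,0,0,0,0]}}

```text
time_s: 18.35
tcp_pos: [509.3, -52.1, 71.0]
orientation: [[-1.0, 0.001, 0.001], [-0.001, 0.0, -1.0], [-0.001, -1.0, -0.0]]
ft_force: [-0.0, -0.2, -0.3]
grip_width: 15.5
```

Run:
```python
from h import *
st();D=grab('wrist','w12');plate(D); S=grab('side','s12'); st();o=get_obs(); t=o['tcp_pos'][:2]; print('tcp s,t',t@ex,t@ey)
u,v=proj(S,[o['tcp_pos']-[0,0,40]])[0].astype(int); print(u,v,proj(S,[o['tcp_pos']-[0,0,58.6]]));crop(S,u-60,u+60,v-45,v+45,6,'c9')
```

```text
t 18.35 [509.3 -52.1  71. ] 0.03 F [-0.03 -0.22 -0.28] T [-0.01  -0.009  0.02 ] 15.5
-x edge at mid 486.73 slope deg 0.05 n 82 82 ends [486.7, 486.8] [133.2, 214.2]
+x edge (cut 545) at mid 544.78 slope deg 0.01 n 82 82 ends [544.8, 544.8] [133.2, 214.2]
-y edge at mid 129.52 slope deg -0.15 n 50 51 ends [129.6, 129.5] [490.5, 540.5]
+y edge (cut 234.5) at mid 218.25 slope deg 0.03 n 51 51 ends [218.2, 218.3] [490.5, 540.5]
t 18.45 [509.9 -52.1  71.3] 0.05 F [ 0.66 -0.29 -0.63] T [ 0.005 -0.035  0.023] 15.4
tcp s,t 500.30521101758626 111.53973136246046
321 230 [[321.10333328 236.7745078 ]]
```

View pics/c9.png

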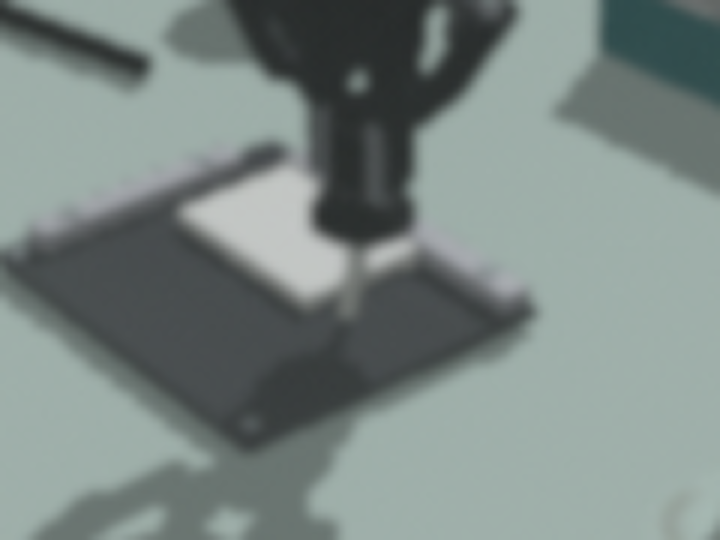

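View pics/w12.png

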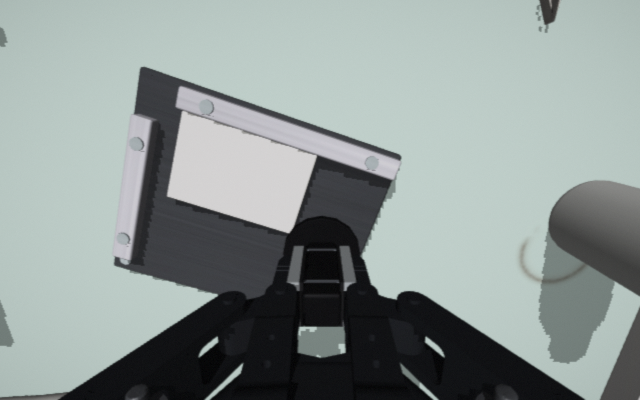

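Call:
{"name": "play_rows", "arguments": {"grip": [1,1,1,1,1,1,1,1,1,1], "delta_pos": [[0.0052,-0.0017,0],[0.0052,-0.0018,0],[0.0052,-0.0017,0],[0.0052,-0.0018,0],[0,0,0],[0.0004,0.0012,0],[0.0004,0.0012,0],[0.0004,0.0012,0],[0.0004,0.0012,0],[0.0004,0.0012,0]], "twist": [0,0,0,0,0,0,0,0,0,0]}}

```text
time_s: 19.7
tcp_pos: [531.0, -52.6, 70.8]
orientation: [[-1.0, 0.0, 0.001], [-0.001, 0.0, -1.0], [-0.0, -1.0, -0.0]]
ft_force: [-0.3, -0.7, -0.0]
grip_width: 15.3
```

Run:
```python
from h import *
st();S=grab('side','s13'); st();o=get_obs(); t=o['tcp_pos'][:2]; print('tcp s,t',t@ex,t@ey)
u,v=proj(S,[o['tcp_pos']-[0,0,58.6]])[0].astype(int); crop(S,u-50,u+50,v-35,v+35,8,'c10')
g=S['im'].astype(int).sum(2)
print(u,v,proj(S,[o['tcp_pos']-[0,0,58.6]]))
for k in range(v-10,v+8): print(k,g[k,u-14:u+10].tolist())
```

```text
t 19.7 [531.  -52.6  70.8] 0.05 F [-0.34 -0.69 -0.04] T [ 0.005  0.047 -0.029] 15.3
t 19.75 [531.1 -52.5  70.8] 0.05 F [ 0.15 -0.07 -0.17] T [-0.012  0.089  0.04 ] 15.3
tcp s,t 520.4715880278796 117.82758468503292
325 232 [[325.88047583 232.96272883]]
222 [585, 585, 586, 588, 588, 585, 579, 565, 543, 509, 477, 436, 369, 299, 266, 267, 295, 336, 375, 420, 459, 481, 492, 496]
223 [587, 587, 587, 586, 587, 587, 585, 584, 579, 569, 554, 520, 449, 369, 332, 346, 376, 412, 444, 471, 492, 501, 502, 499]
224 [586, 585, 587, 587, 585, 587, 587, 587, 585, 582, 573, 539, 466, 392, 368, 399, 439, 459, 466, 470, 482, 497, 501, 504]
225 [585, 585, 585, 586, 587, 585, 585, 585, 587, 585, 572, 530, 456, 389, 384, 444, 499, 509, 480, 450, 447, 469, 490, 501]
226 [585, 585, 587, 587, 587, 587, 587, 587, 587, 585, 570, 520, 445, 386, 394, 462, 518, 515, 470, 413, 386, 412, 450, 482]
227 [586, 586, 586, 586, 585, 587, 585, 585, 586, 582, 564, 510, 431, 377, 382, 435, 472, 456, 407, 350, 321, 343, 385, 431]
228 [586, 585, 585, 585, 586, 586, 585, 586, 585, 578, 555, 494, 417, 365, 356, 372, 387, 373, 336
[... 701 characters left out ...]
 238, 239, 256, 271, 261, 244, 232, 228, 231, 232, 231, 231, 229, 221, 212]
235 [349, 359, 337, 304, 274, 247, 232, 224, 218, 215, 211, 215, 223, 226, 228, 227, 227, 229, 229, 231, 230, 230, 229, 224]
236 [279, 288, 273, 250, 230, 218, 216, 219, 218, 209, 195, 192, 201, 215, 224, 227, 227, 227, 227, 227, 228, 230, 227, 229]
237 [227, 238, 233, 225, 223, 221, 224, 225, 218, 202, 190, 189, 202, 218, 225, 230, 227, 227, 227, 227, 228, 228, 230, 228]
238 [216, 224, 223, 223, 223, 221, 224, 221, 214, 199, 186, 190, 206, 221, 228, 227, 227, 225, 226, 227, 226, 227, 227, 228]
239 [224, 224, 224, 221, 219, 212, 210, 209, 197, 189, 185, 191, 207, 218, 227, 227, 227, 228, 228, 228, 227, 227, 226, 227]
```

View pics/c10.png

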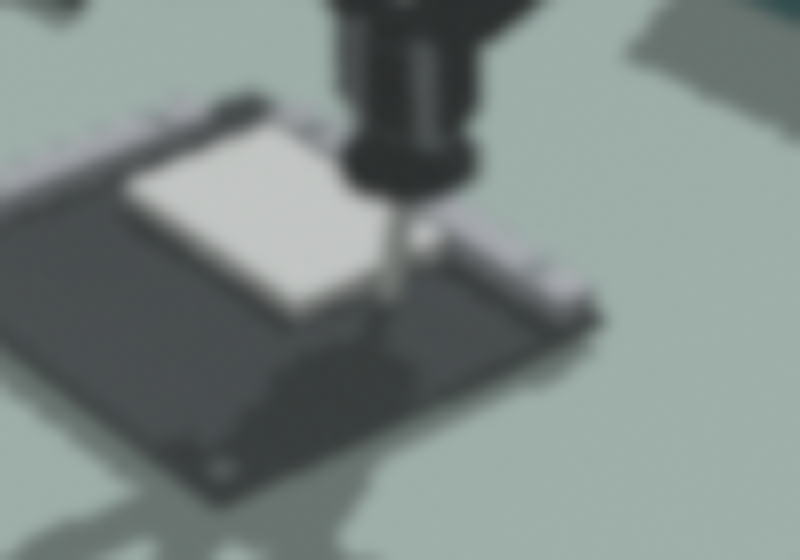

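Call:
{"name": "play_rows", "arguments": {"grip": [1,1,1,1,1,1,1,1,1,1], "delta_pos": [[0.0006,0.0014,0],[0.0006,0.0014,0],[0.0006,0.0014,0],[0.0006,0.0014,0],[0.0006,0.0014,0],[0.0006,0.0014,0],[0.0006,0.0014,0],[0.0006,0.0014,0],[0.0006,0.0014,0],[0.0006,0.0014,0]], "twist": [0,0,0,0,0,0,0,0,0,0]}}

```text
time_s: 21.0
tcp_pos: [537.0, -38.6, 70.8]
orientation: [[-1.0, -0.0, 0.001], [-0.001, 0.0, -1.0], [0.0, -1.0, -0.0]]
ft_force: [-0.3, -0.4, -0.1]
grip_width: 15.1
```

Run:
```python
from h import *
st();D=grab('wrist','w14');st();plate(D);o=get_obs(); t=o['tcp_pos'][:2]; print('tcp s,t',t@ex,t@ey)
```

```text
t 21.0 [537.  -38.6  70.8] 0.05 F [-0.35 -0.37 -0.12] T [-0.052  0.054  0.033] 15.1
t 21.05 [537.1 -38.5  70.8] 0.05 F [-0.18 -0.21  0.19] T [-0.023  0.049  0.003] 15.5
-x edge at mid 486.91 slope deg -0.48 n 49 82 ends [487.2, 486.6] [142.6, 223.6]
+x edge (cut 545) at mid 544.79 slope deg 0.04 n 82 82 ends [544.8, 544.8] [142.6, 223.6]
-y edge at mid 147.74 slope deg -20.86 n 11 51 ends [157.3, 138.2] [490.5, 540.5]
+y edge (cut 234.5) at mid 227.53 slope deg 0.15 n 51 51 ends [227.5, 227.6] [490.5, 540.5]
tcp s,t 521.7570878842616 133.02726892768143
```

Call:
{"name": "play_rows", "arguments": {"grip": [1,1,1,1,1,1,1,1,1,1], "delta_pos": [[0.0003,0.0006,0],[0.0003,0.0006,0],[0.0003,0.0006,0],[0.0003,0.0006,0],[0.0003,0.0006,0],[0.0003,0.0006,0],[0.0003,0.0005,0],[0.0002,0.0005,0],[0.0002,0.0005,0],[0.0001,0.0003,0]], "twist": [0,0,0,0,0,0,0,0,0,0]}}

```text
time_s: 22.3
tcp_pos: [539.6, -33.3, 70.8]
orientation: [[-1.0, 0.0, 0.001], [-0.001, -0.0, -1.0], [-0.0, -1.0, 0.0]]
ft_force: [-0.6, -0.0, -0.1]
grip_width: 15.2
```

Run:
```python
from h import *
st();D=grab('wrist','w15');st();plate(D);o=get_obs(); t=o['tcp_pos'][:2]; print('tcp s,t',t@ex,t@ey);crop(D,100,420,60,280,2.4,'c11')
```

```text
t 22.3 [539.6 -33.3  70.8] 0.05 F [-0.63 -0.04 -0.12] T [-0.096  0.05  -0.007] 15.2
t 22.35 [539.6 -33.3  70.8] 0.05 F [ 0.35 -0.34 -0.61] T [-0.099  0.085 -0.061] 15.5
-x edge at mid 486.85 slope deg -0.01 n 71 82 ends [486.9, 486.8] [148.5, 229.5]
+x edge (cut 545) at mid 544.78 slope deg 0.03 n 82 82 ends [544.8, 544.8] [148.5, 229.5]
-y edge at mid 153.66 slope deg -20.65 n 10 51 ends [163.1, 144.2] [490.6, 540.6]
+y edge (cut 234.5) at mid 233.96 slope deg -0.51 n 51 51 ends [234.2, 233.7] [490.6, 540.6]
tcp s,t 522.5308394588563 138.77737666519306
```

View pics/c11.png

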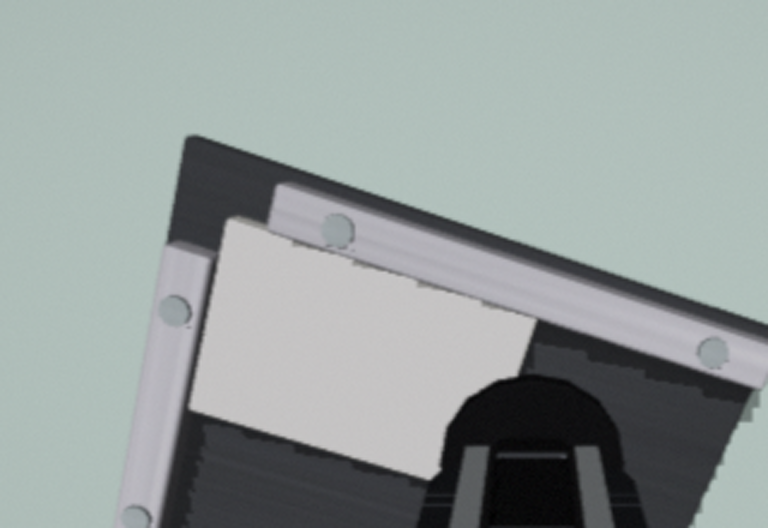

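Call:
{"name": "play_rows", "arguments": {"grip": [1,1,1,1,1,1,1,1,1,1], "delta_pos": [[0.0001,0.0002,0],[0,0.0002,0],[0.0001,0.0001,0],[0,0.0001,0],[0.0001,0.0001,0],[0,0.0001,0],[0.0001,0.0001,0],[0,0.0001,0],[0,0,0],[0,0,0]], "twist": [0,0,0,0,0,0,0,0,0,0]}}

```text
time_s: 23.6
tcp_pos: [539.9, -32.4, 70.8]
orientation: [[-1.0, -0.0, 0.001], [-0.001, -0.0, -1.0], [0.0, -1.0, 0.0]]
ft_force: [-0.5, -1.5, -0.9]
grip_width: 15.0
```

Run:
```python
from h import *
st();D=grab('wrist','w16');st();o=get_obs(); t=o['tcp_pos'][:2]; print('tcp s,t',t@ex,t@ey);crop(D,140,260,100,220,5,'c12')
```

```text
t 23.6 [539.9 -32.4  70.8] 0.05 F [-0.47 -1.51 -0.9 ] T [-0.324  0.147  0.041] 15.0
t 23.65 [540.  -32.4  70.8] 0.05 F [-0.79 -0.76 -0.32] T [-0.375  0.196 -0.029] 15.0
tcp s,t 522.5833135906644 139.70011745667958
```

View pics/c12.png

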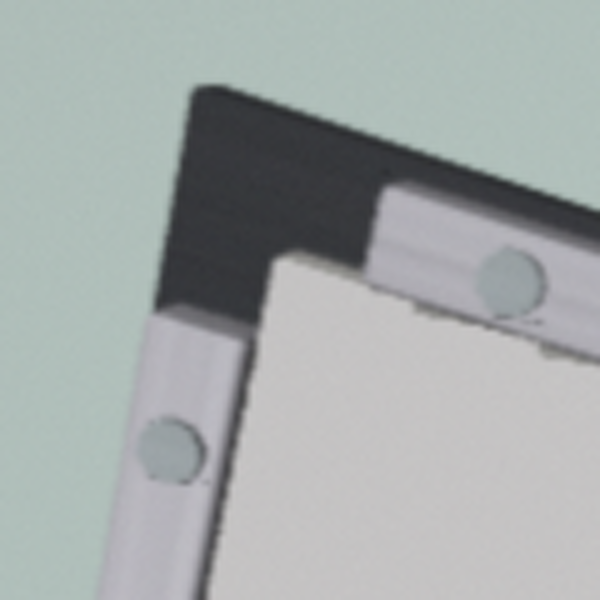

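Call:
{"name": "play_rows", "arguments": {"grip": [1,1,1,1,1,1,1,1,1,1], "delta_pos": [[0,0.0001,0],[0,0.0001,0],[0.0001,0.0001,0],[0,0,0],[0,0,0],[0,0,0],[0,0,0],[0,0,0],[0,0,0],[0,0,0]], "twist": [0,0,0,0,0,0,0,0,0,0]}}

```text
time_s: 24.9
tcp_pos: [540.1, -32.1, 70.8]
orientation: [[-1.0, -0.0, 0.001], [-0.001, -0.0, -1.0], [0.0, -1.0, 0.0]]
ft_force: [-1.2, -2.5, 0.5]
grip_width: 15.2
```

Run:
```python
from h import *
st();D=grab('wrist','w17');st();o=get_obs(); t=o['tcp_pos'][:2]; print('tcp s,t',t@ex,t@ey)
for w in ('w16','w17'):
    g=load(w)['im'].astype(int).sum(2); print([g[v,170:200].tolist() for v in (190,)])
```

```text
t 24.9 [540.1 -32.1  70.8] 0.05 F [-1.15 -2.45  0.51] T [-0.77   0.251  0.009] 15.2
t 24.95 [540.1 -32.1  70.8] 0.05 F [-1.96 -4.04 -0.58] T [-0.704  0.238  0.059] 15.3
tcp s,t 522.6002983652 140.0517152751242
[[490, 484, 490, 486, 484, 483, 481, 481, 469, 401, 313, 446, 541, 504, 395, 280, 322, 496, 575, 586, 583, 585, 583, 585, 586, 584, 587, 584, 584, 588]]
[[486, 486, 488, 487, 485, 485, 481, 479, 474, 440, 344, 385, 548, 536, 461, 346, 252, 397, 568, 587, 584, 580, 586, 586, 585, 585, 585, 586, 583, 583]]
```

Call:
{"name": "play_rows", "arguments": {"grip": [1,1,1,1,1,1,1,1,1,1], "delta_pos": [[-0.0001,-0.0003,0],[-0.0002,-0.0005,0],[-0.001,-0.003,0],[-0.003,-0.009,0],[-0.003,-0.009,0],[0,0,0.01],[0,0,0.025],[0,0,0.025],[0,0,0.02],[0,0,0]], "twist": [0,0,0,0,0,0,0,0,0,0]}}

```text
time_s: 26.2
tcp_pos: [534.3, -54.1, 153.4]
orientation: [[-1.0, 0.005, 0.001], [-0.001, -0.001, -1.0], [-0.005, -1.0, 0.001]]
ft_force: [0.1, -0.1, -1.2]
grip_width: 15.1
```

Run:
```python
from h import *
st();D=grab('wrist','w18');st();plate(D);crop(D,120,440,60,300,2.4,'c13')
g=D['im']
```

```text
t 26.2 [534.3 -54.1 153.4] 0.05 F [ 0.09 -0.11 -1.16] T [0.043 0.039 0.006] 15.1
t 26.25 [533.3 -53.9 151.6] 0.05 F [ 0.19 -0.12 -0.88] T [ 0.003  0.03  -0.004] 15.3
-x edge at mid 486.86 slope deg 0.02 n 82 82 ends [486.8, 486.9] [148.9, 229.9]
+x edge (cut 545) at mid 544.59 slope deg -0.09 n 82 82 ends [544.7, 544.5] [148.9, 229.9]
-y edge at mid 145.39 slope deg -0.07 n 51 51 ends [145.4, 145.4] [490.4, 540.4]
+y edge (cut 234.5) at mid 234.02 slope deg -0.18 n 50 51 ends [234.1, 233.9] [490.4, 540.4]
```

View pics/c13.png

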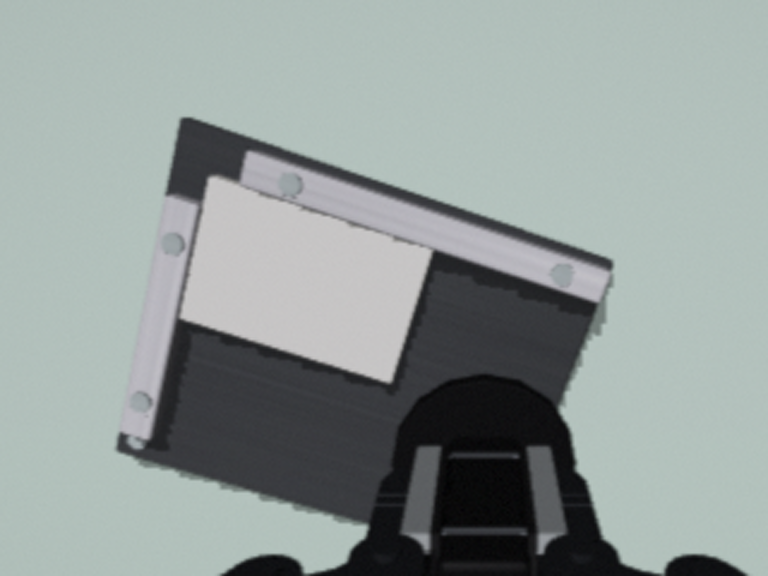

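Call:
{"name": "play_rows", "arguments": {"grip": [1,1,1,1,1,1,1,1,1,1], "delta_pos": [[-0.003,0.02,0],[-0.007,0.04,0],[-0.007,0.04,0],[-0.007,0.04,0],[-0.007,0.04,0],[-0.007,0.04,0],[-0.007,0.04,0],[-0.007,0.035,0],[-0.005,0.021,0],[0,0,0]], "twist": [6,6,6,6,6,6,6,6,4.5,0]}}

```text
time_s: 27.5
tcp_pos: [474.5, 263.0, 149.1]
orientation: [[-0.607, -0.003, 0.795], [-0.795, -0.001, -0.607], [0.002, -1.0, -0.001]]
ft_force: [0.0, 0.2, -0.4]
grip_width: 15.3
```

Run:
```python
from h import *
st();D=grab('wrist','w19');st();S=grab('side','s19');st(); crop(S,150,330,120,280,4.4,'c14')
```

```text
t 27.5 [474.5 263.  149.1] 52.66 F [ 0.    0.16 -0.45] T [-0.024  0.013 -0.011] 15.3
t 27.55 [474.9 262.1 149.3] 52.57 F [-0.06 -0.34 -1.25] T [-0.009  0.055 -0.026] 15.3
t 27.6 [475.2 261.7 149.6] 52.51 F [ 0.4  -0.49 -0.61] T [-0.038 -0.01   0.02 ] 15.5
```

View pics/w19.png

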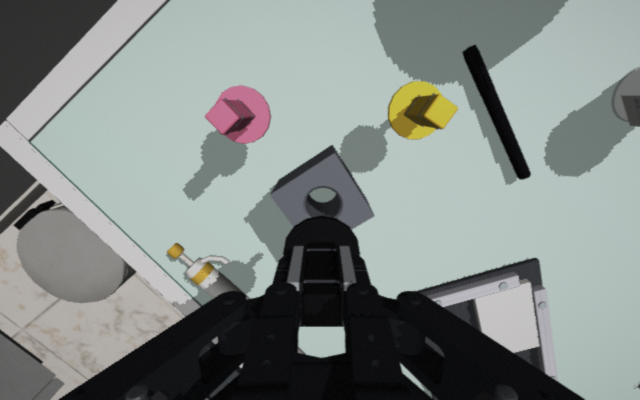

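View pics/c14.png

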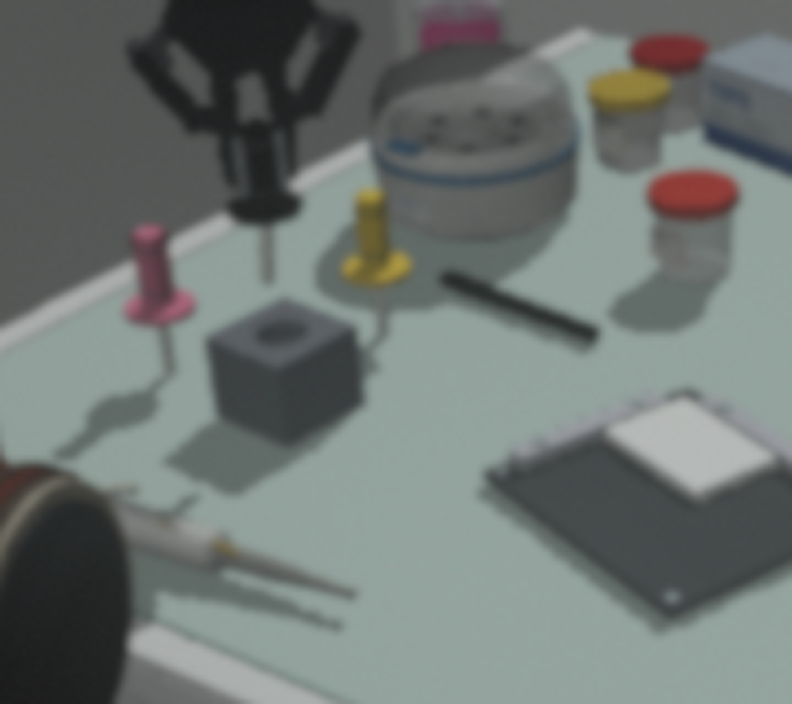

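Call:
{"name": "play_rows", "arguments": {"grip": [1,1,1,1,1,1,1,1,1,1], "delta_pos": [[0.001,0.0006,-0.005],[0,0,-0.005],[0,0,-0.004],[0,0,-0.003],[0,0,-0.002],[0,0,0],[0,0,0],[0,0,0],[0,0,0],[0,0,0]], "twist": [0,0,0,0,0,0,0,0,0,0]}}

```text
time_s: 28.85
tcp_pos: [476.8, 262.8, 131.9]
orientation: [[-0.608, 0.0, 0.794], [-0.794, 0.0, -0.608], [-0.0, -1.0, 0.0]]
ft_force: [0.2, -0.4, -1.3]
grip_width: 15.4
```

Call:
{"name": "play_rows", "arguments": {"grip": [1,1,1,1,1,1,1,1,1,1], "delta_pos": [[0,-0.0003,-0.005],[0,0,-0.007],[0,0,-0.008],[0,0,-0.008],[0,0,-0.008],[0,0,-0.008],[0,0,-0.008],[0,0,-0.006],[0,0,-0.002],[0,0,0]], "twist": [0,0,0,0,0,0,0,0,0,0]}}

```text
time_s: 30.1
tcp_pos: [476.8, 262.5, 71.8]
orientation: [[-0.608, -0.0, 0.794], [-0.794, 0.0, -0.608], [-0.0, -1.0, -0.0]]
ft_force: [0.0, 0.8, -1.2]
grip_width: 15.4
```

Run:
```python
from h import *
st()
```

```text
t 30.1 [476.8 262.5  71.8] 52.54 F [ 0.02  0.83 -1.24] T [-0.03   0.007 -0.02 ] 15.4
```

Inserted cleanly. I'll lower the last 3 mm or so to seat it, then open.

Call:
{"name": "play_rows", "arguments": {"grip": [1,1,1,1,1,1,1,1,1,1], "delta_pos": [[0,0,-0.0005],[0,0,-0.0005],[0,0,-0.0005],[0,0,-0.0005],[0,0,-0.0004],[0,0,-0.0003],[0,0,-0.0002],[0,0,0],[0,0,0],[0,0,0]], "twist": [0,0,0,0,0,0,0,0,0,0]}}

```text
time_s: 31.35
tcp_pos: [476.8, 262.5, 68.9]
orientation: [[-0.608, 0.0, 0.794], [-0.794, 0.0, -0.608], [-0.0, -1.0, -0.0]]
ft_force: [0.2, -0.0, -0.5]
grip_width: 15.0
```

Call:
{"name": "play_rows", "arguments": {"grip": [1,1,1,0.9,0.8,0.6,0.4,0.2,0,0], "delta_pos": [[0,0,-0.0002],[0,0,-0.0001],[0,0,0],[0,0,0],[0,0,0],[0,0,0],[0,0,0],[0,0,0],[0,0,0],[0,0,0]], "twist": [0,0,0,0,0,0,0,0,0,0]}}

```text
time_s: 32.6
tcp_pos: [476.8, 262.5, 68.6]
orientation: [[-0.608, 0.0, 0.794], [-0.794, 0.0, -0.608], [-0.0, -1.0, 0.0]]
ft_force: [0.1, -0.4, 0.1]
grip_width: 85.4
```

Run:
```python
from h import *
st();D=grab('wrist','w20');st()
P=pts(D); Z=P[...,2]
m=(abs(Z-110)<2.5)&(np.hypot(P[...,0]-476,P[...,1]-262)<18);print(rect(P,m)[0],m.sum(),Z[m].mean())
```

```text
t 32.6 [476.8 262.5  68.6] 52.54 F [ 0.11 -0.38  0.05] T [-0.058 -0.023  0.031] 85.4
t 32.65 [476.8 262.5  68.6] 52.55 F [-0.22 -0.08 -0.58] T [ 0.065  0.038 -0.001] 85.6
((477.4952697753906, 262.1345520019531), (16.808677673339844, 16.057228088378906), 51.666748046875) 1333 109.57391932210119
```

View pics/w20.png

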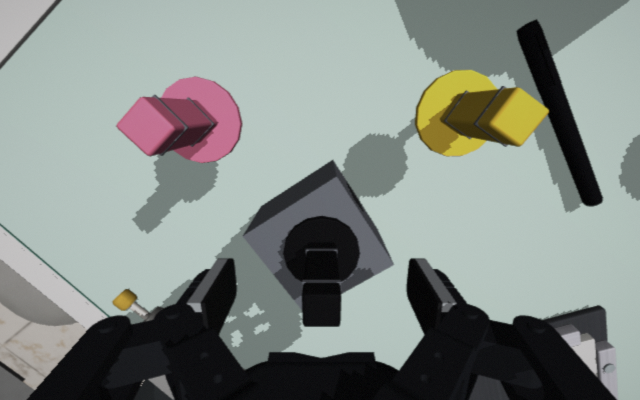

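The stick stands seated and centred, with the handle top at z 110. I'll withdraw upward and check the plate from the stage side.

Call:
{"name": "play_rows", "arguments": {"grip": [0,0,0,0,0,0,0,0,0,0], "delta_pos": [[0,0,0.008],[0,0,0.015],[0,0,0.02],[0,0,0.03],[0,0,0.03],[0,0,0.03],[0,0,0.03],[0,-0.02,0.02],[0,-0.03,0],[0,-0.03,0]], "twist": [0,0,0,0,0,0,0,0,0,0]}}

```text
time_s: 33.9
tcp_pos: [476.7, 180.7, 252.7]
orientation: [[-0.608, 0.001, 0.794], [-0.794, -0.0, -0.608], [-0.0, -1.0, 0.001]]
ft_force: [0.1, -0.3, -0.5]
grip_width: 85.3
```

Call:
{"name": "play_rows", "arguments": {"grip": [0,0,0,0,0,0,0,0,0,0], "delta_pos": [[0,-0.04,0],[0,-0.04,0],[0,-0.03,0],[0,-0.02,0],[0,0,0],[0,0,0],[0,0,0],[0,0,0],[0,0,0],[0,0,0]], "twist": [-8,-8,-8,-8,-8,-8,0,0,0,0]}}

```text
time_s: 35.15
tcp_pos: [476.7, 52.5, 251.6]
orientation: [[-0.997, -0.0, 0.08], [-0.08, -0.0, -0.997], [0.0, -1.0, 0.0]]
ft_force: [-1.0, -0.0, 0.7]
grip_width: 85.4
```

Run:
```python
from h import *
st();D=grab('wrist','w21');st();plate(D); stage_fit(D)
crop(D,200,520,40,280,2.4,'c15')
P=pts(D); Z=P[...,2]
m=(abs(Z-110)<3)&(np.hypot(P[...,0]-476,P[...,1]-262)<18);print(rect(P,m)[0] if m.sum() else None,m.sum())
```

```text
t 35.15 [476.7  52.5 251.6] 4.59 F [-1.03 -0.03  0.67] T [-0.064  0.067 -0.025] 85.4
t 35.2 [476.8  52.5 251.6] 4.58 F [-0.57  0.39  0.74] T [ 0.009 -0.01   0.001] 85.3
-x edge at mid 486.62 slope deg -0.06 n 78 82 ends [486.7, 486.6] [149.1, 230.1]
+x edge (cut 545) at mid 544.47 slope deg 0.01 n 78 82 ends [544.5, 544.5] [149.1, 230.1]
-y edge at mid 145.66 slope deg -0.04 n 46 51 ends [145.7, 145.6] [490.0, 540.0]
+y edge (cut 234.5) at mid 233.97 slope deg -0.26 n 49 51 ends [234.1, 233.9] [490.0, 540.0]
[285, 69, 171, 97, 6249] z 18.4 [[555.2, 5.2], [101.5, 215.2], 13.6] [[555.0, 5.1], [101.4, 214.0], 13.3]
((477.0185852050781, 260.9573669433594), (16.201894760131836, 16.049205780029297), 51.62250518798828) 279
```

View pics/c15.png

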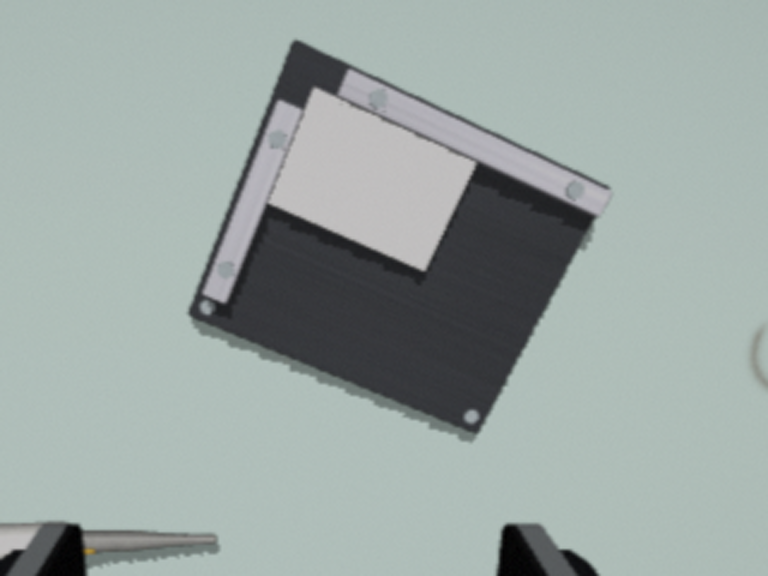

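View pics/w21.png

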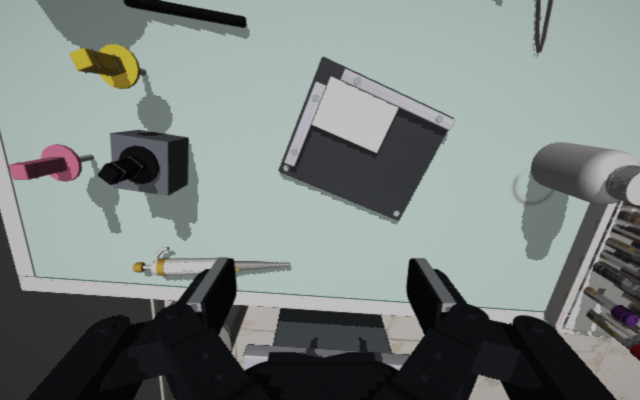

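```bash
python3 -c "
from bench import finish_job; print(finish_job())"
```

```text
the job is handed in; nothing more can be done
None
```

The plate is home in the corner, touching both the rail and the end stop, and the stick is back upright in its stand. I handed the job in at about 35 s.

- **Stick:** I took the dark stick from the grey stand and left the pink and yellow look-alikes alone.
- **Long rail:** I pushed the plate until it was flush against the rail, pressing with about 2.3 N.
- **End stop:** I pushed the plate along the rail until it pressed the stop. One reading there peaked at about 4.5 N, a bit firmer than I had aimed for but well under the 8 N limit.
- **Stand:** I set the stick back where it came from, let go and withdrew.

**Last checks:**
- **Plate:** It lies square to the stage within about 0.1°. The two edges away from the rail and stop are 0.4 mm and 0.1 mm from where they should be, about the limit of the measurement, and no gap shows at either face.
- **Stick:** It stands upright with its handle centred to about 1 mm and its top at about 110 mm.
- **Arm:** It is clear of everything.

**Disagreements:** My estimates of how far the stick's rod is bent differed by about 2 mm between views. I used the contact and force readings instead. The fitted line for the plate edge against the stop is cut off by the image mask, so I judged that contact from the force and the opposite edge.

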